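# Close the basement vent flap with the hook pole

### The arm

A 6-joint arm with a two-finger parallel gripper is mounted at the origin on the work surface. World frame = base frame: x ahead of the robot, y to its left, z up, the work surface at z = 0. Lengths are in mm, angles in rad, forces in N, time in s.
With the tool pointing down it reaches from about 275 to 1000 mm from the base axis. Payload 8.4 kg.
Tool frame: the origin (TCP) lies at the very end of the fingers, on their centre line; the grasp point (between the pads) lies 19 mm behind it; z points along the fingers, x is the direction in which the jaws open and shut, and the axes are right-handed (so a half turn about z gives the same grasp; the last joint's range is limited). The gripper opens to 85 mm and grips with 20 to 120 N. Pads are 22 mm wide; open, the fingers measure 114 mm over their backs; the gripper's body (76 mm by 85 mm) begins 54 mm behind the grasp point. The pads swing forward as they close: fully open they stand 13 mm farther back than shut.
Start: joints at [-1.181, 0.353, 1.633, -0, 1.155, -0.002], TCP at [238.657, -577.643, 231.281] pointing down, gripper open.
Joint ranges: [-2.63, 2.63], [-0.92, 2.1], [0.06, 2.66], [-1.3, 4.44], [0, 2.69], [-3.02, 3.02]. Speed limits (rad/s): [2.22, 2.22, 2.79, 3.14, 3.14, 3.14].

### API

Orientations are given as [roll, pitch, yaw] about the fixed x, y, z axes, in that order (R = Rz(yaw) Ry(pitch) Rx(roll)).
In Python, from rig import r gives the robot as it stands.
- The arm moves only by the tool arm_command, never from a script. Its argument "targets" is a list of rows, each a list of 6 numbers: the shift along the tool's x, y, z in m, then the turn, a rotation vector about the tool's x, y, z in rad. A call has 1 to 20 rows; each row shifts and turns the commanded pose from where the row before left it, along the tool's axes as they then stand; what a row does not reach is not made up. A row lasts 1/12 s, in which the tool goes at most 41.7 mm and 7.16 degrees, less where a joint would pass 70% of its speed; a pose out of reach is approached as far as the arm can. A call is refused whole if a number of a shift passes 0.0417 or a number of a turn 0.125, either way. A call with a gripper value outside its range is refused whole. "fingers" is the finger opening in m, from 0 to 0.0854, set as the call begins (left out, the last holds). The fingers move at their own pace and stop on an object; "squeeze" is the grip in N (left out, the last holds). Time passes only in rows, so rows that do not move let the fingers close. It gives the time, the measured TCP pose, the force and the opening at its end, in the units of the state.
- r.sense(): the state, without advancing time (a new reading comes with each control period).
- r.grab_frame(name): name is "side" or "top" or "wrist"; returns a dict with "image" (384x512x3 uint8, blue, green, red), "fx", "fy", "cx", "cy" (pixels), "xyz" and "orientation" of the camera in the world. Camera axes: x right, y down, z forward; pixel columns grow to the right and rows downward; lengths in mm; the calibration is good to about 2 mm. A picture is of the moment at which its call begins. There is no depth.
- r.sign_off(): hands the job in, once; it reports no verdict.
The state is a dict: "clock": time; "qpos": joint angles; "qvel": joint speeds; "joint_efforts": joint torques, N m; "eef_pos": TCP position; "tcp_rot": TCP orientation; "contact_force": force on the tool from outside, world axes, zero at the start; "wrist_torque": the same for the moment, N m; "opening": opening from 0.0 (shut) to 1.0 (fully open).
Only numpy, scipy, OpenCV 4.12 (cv2) and the standard library are available. Lean on these libraries where they do the work, as an engineer would, in place of code of your own. Each camera call takes 0.05 s, during which the arm holds its last target.

### The job

Take the hook pole from its wooden rest, drop its pin into the brass ring eye on top of the open vent flap and pull the flap gently shut, feeling it click past its catch and come home on its rubber stop, without slamming it, forcing it or touching it with the gripper. Then unhook the pole and lay it back in its rest, pin down as before, and leave the jars and the carton alone.

Things in the scene. Friction and masses are not known exactly. Their poses are not given: they have to be found in the camera images.
- duct: Fixed sheet-metal vent box, 220 (x) by 180 (y) by 205 mm high; origin at the centre of its underside, z up. The flap closes its open +y face. A white pipe stub (110 mm across, 130 long, axis 100 mm up) leaves its +x side. At the -x side of the mouth, 150 mm up, is an adjustable bracket (28 mm of setting, for trickle air) with a rubber stop pad (keeper_c0) and, outside the flap's edge, a sprung roller catch.
- hinge (a point): Foot of the flap's upright hinge line, at x = 110, y = 90, z = 0 mm in the vent box's frame; same axes as the vent box. A hinge spring (0.2 Nm per rad, resting at 0.95 rad open, with 0.10 Nm of friction) swings the flap back open if it is let go before the catch holds it.
- flap (a joint): Opening angle (rad) of the white flap (4 mm plate, 213 mm wide, top edge 202 mm up); grows as its free edge swings out to the box's +y. Starts at 0.7 to 1.15. Home on the stop pad it is 0 to 0.14, set differently each time. Near there the pull at the ring rises from 1.5 to about 7 N in 5 mm, falls off as the edge passes the roller, and rises again within about 4 mm: home, and the catch holds.
- ring (a point): Centre of the brass ring eye on the flap's upper free corner: hole axis vertical, inside diameter 23 mm, wire 5 mm, 235 mm above the bench, at x = -195, y = 4 mm from the hinge line in axes that turn with the flap; at flap angle 0 those are the vent box's axes. A 6 mm stem holds it on the hinge side; 33 mm free below it. Over 12 N bends it.
- pole: Loose hook pole, 0.22 kg, level in its rest. Origin: centre of the orange handle (100 mm along x, 24 wide along y, 26 high), also its centre of mass; x runs along the 10 mm steel rod towards the hook end, z up. A black 24 mm ball ends it at x = -150 mm. At x = 200 mm an 8 mm round pin points straight down (-z), ending 45 mm below the rod's axis.
- pole_tip (a point): Lower end of the pole's pin, at x = 200, y = 0, z = -45 mm in the pole's frame.
- rest: Fixed wooden rest, foot 260 x 70 x 12 mm; origin: centre of its underside, x along the pole. Two 20 mm thick V notches at x = -100 and +100 mm, about 45 mm open at the top (93 mm high), carry the rod on both sides of the handle, its axis 75 mm above the bench. The pole's x runs along the rest's x, its origin above the rest's within 10 mm along.
- amber_jar: Amber glass jar with steel lid, 72 mm across, 130 mm high; origin under its centre. Not to be disturbed.
- clear_jar: Green-tinted glass jar with brass lid and paper label, 80 mm across, 120 mm high; origin under its centre. Not to be disturbed.
- carton: Small cardboard box 120 by 90 by 70 mm high; origin under its centre. Not to be disturbed.

How it is judged:
By the outcome, as a careful person would: the job done as asked, in the order asked, and still so for the second after the job is handed in, with the robot touching nothing.
It also fails if it takes over 72 s, if anything falls off the work surface, if the arm or the gripper's body presses on something with over 40 N, if the wrist force passes 120 N, or if a joint passes its speed limit or range.

## Working session

There is one attempt and no reset: what is moved stays moved. The work goes in short steps, Python scripts to look and compute and a tool call to move; the robot and the scene stay as the last step left them, time stands still between calls to the robot, and variables do not carry over. Pictures are saved under pics/ and viewed, and the job is handed in when it is done.

Besides the shell and the picture viewer there is one more tool, called after "Emit:" as name(argument=value, ...), one argument or row to a line, values as JSON. arm_command: Moves the arm, as the interface text tells. Its arguments: {"type":"object","properties":{"targets":{"type":"array"},"fingers":{"type":"number"},"squeeze":{"type":"number"}},"required":["targets"]}

```bash
ls; mkdir -p pics; python3 - <<'E'
from rig import r
import cv2
print(r.sense())
for n in ("side","top","wrist"):
    f=r.grab_frame(n); cv2.imwrite(f"pics/a_{n}.png",f["image"])
    print(n,{k:v for k,v in f.items() if k!="image"})
E
```

```text
pics
{'clock': 0.0, 'qpos': array([-1.18138237e+00,  3.53650760e-01,  1.63414995e+00, -3.14224103e-07,
        1.15521809e+00, -2.39553153e-03]), 'qvel': array([ 3.22809699e-07, -4.34628502e-04,  1.02507542e-03, -2.14163215e-04,
        1.15308795e-03,  9.97999542e-04]), 'joint_efforts': array([-3.76523210e-03, -6.05255699e+01, -3.42068195e+01, -2.46053469e-04,
        9.48456698e-03,  7.33028128e-05]), 'eef_pos': array([ 238.47908553, -577.18106851,  230.55329523]), 'tcp_rot': array([-3.14158952e+00,  1.42614363e-03, -1.17898671e+00]), 'contact_force': array([ 0.42198996, -0.37407851, -0.3214071 ]), 'wrist_torque': array([ 0.03221237, -0.00084524,  0.00752985]), 'opening': 0.9998818546279541}
side {'fx': 484.15856853411134, 'fy': 484.15856853411134, 'cx': 258.3340382677992, 'cy': 199.3027557830329, 'xyz': array([ 894.35955036,  933.58693169, 1254.13973221]), 'orientation': array([-2.42644359, -0.01482083,  2.7774717 ])}
top {'fx': 448.87919935827557, 'fy': 448.87919935827557, 'cx': 257.30562763532885, 'cy': 192.6908971312535, 'xyz': array([ 472.11063846,   23.7311713 , 1428.48151719]), 'orientation': array([-3.07387243,  0.01323444, -1.57239549])}
wrist {'fx': 311.50327040516265, 'fy': 311.50327040516265, 'cx': 257.2585407221143, 'cy': 192.01296674330823, 'xyz': array([ 315.14727319, -546.24129597,  372.35799322]), 'orientation': array([ 2.81456106e+00,  5.86596723e-04, -1.17837264e+00])}
```

View pics/a_side.png

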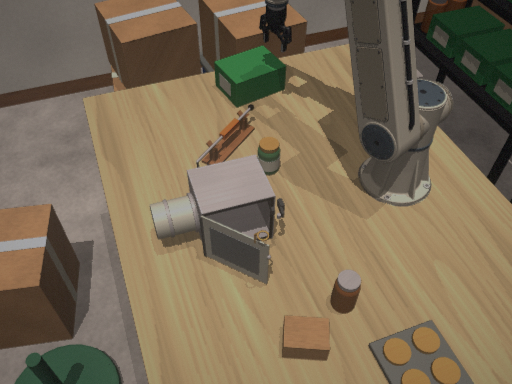

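View pics/a_top.png

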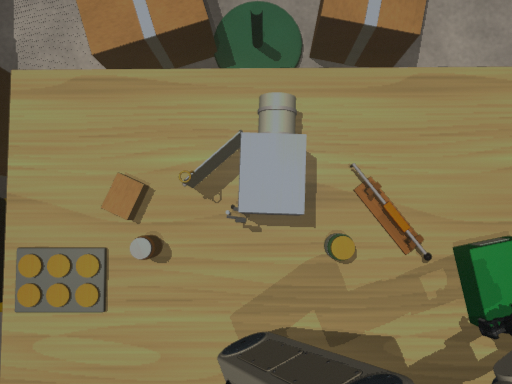

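View pics/a_wrist.png

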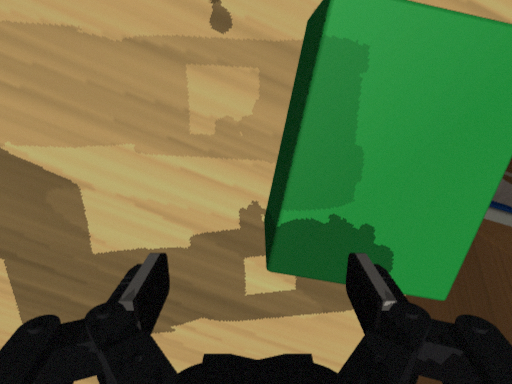

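```bash
cat > h.py <<'E'
import numpy as np, cv2
from scipy.spatial.transform import Rotation as R
def rot(o): return R.from_euler('xyz',o).as_matrix()
def ray(f,uv):
    d=rot(f["orientation"])@np.array([(uv[0]-f["cx"])/f["fx"],(uv[1]-f["cy"])/f["fy"],1.0]); return np.array(f["xyz"]),d
def onz(f,uv,z):
    o,d=ray(f,uv); return o+d*(z-o[2])/d[2]
def tri(f1,uv1,f2,uv2):
    o1,d1=ray(f1,uv1);o2,d2=ray(f2,uv2)
    s=np.linalg.lstsq(np.stack([d1,-d2],1),o2-o1,rcond=None)[0]
    a=o1+d1*s[0];b=o2+d2*s[1]; return (a+b)/2,np.linalg.norm(a-b)
def proj(f,p):
    c=rot(f["orientation"]).T@(np.array(p)-f["xyz"]); return np.array([f["cx"]+f["fx"]*c[0]/c[2],f["cy"]+f["fy"]*c[1]/c[2]])
import pickle
def save(f,n): pickle.dump(f,open(f"pics/{n}.pkl","wb")); cv2.imwrite(f"pics/{n}.png",f["image"])
def load(n): return pickle.load(open(f"pics/{n}.pkl","rb"))
def crop(n,x0,y0,x1,y1,s,out): 
    im=load(n)["image"][y0:y1,x0:x1]; cv2.imwrite(f"pics/{out}.png",cv2.resize(im,None,fx=s,fy=s,interpolation=cv2.INTER_CUBIC))
E
python3 - <<'E'
from rig import r
from h import *
for n in ("side","top"):
    save(r.grab_frame(n),"b_"+n)
crop("b_top",160,80,320,230,5,"c1")
crop("b_top",330,150,450,270,5,"c2")
crop("b_side",140,140,300,290,5,"c3")
crop("b_side",185,95,285,175,6,"c4")
E
python3 - <<'E'
from h import *
crop("b_top",160,80,320,230,4,"c1")
crop("b_top",330,150,450,270,5,"c2")
crop("b_side",140,140,300,290,4,"c3")
crop("b_side",185,95,285,175,6,"c4")
E
```

```text
(no output)
```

View pics/c1.png

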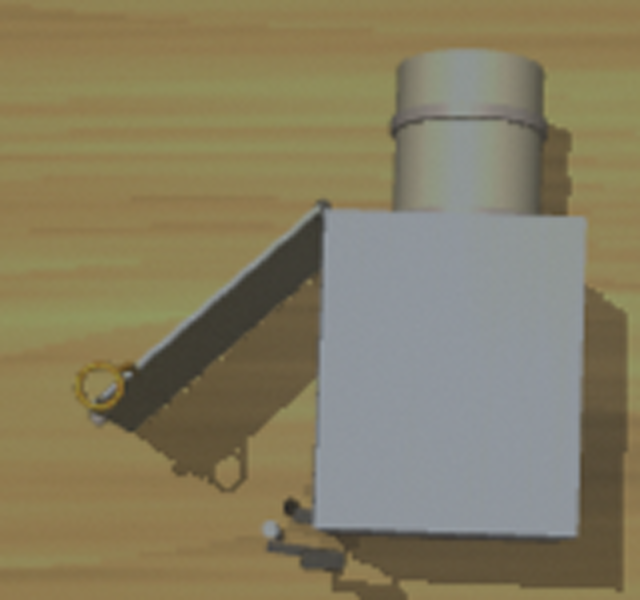

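View pics/c2.png

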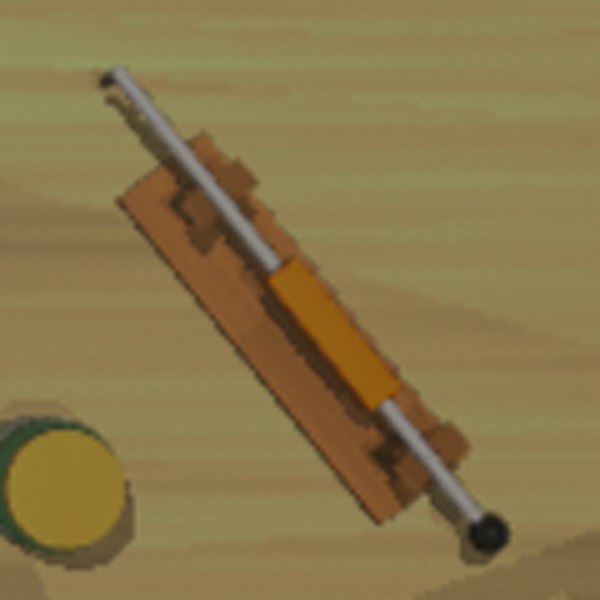

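View pics/c3.png

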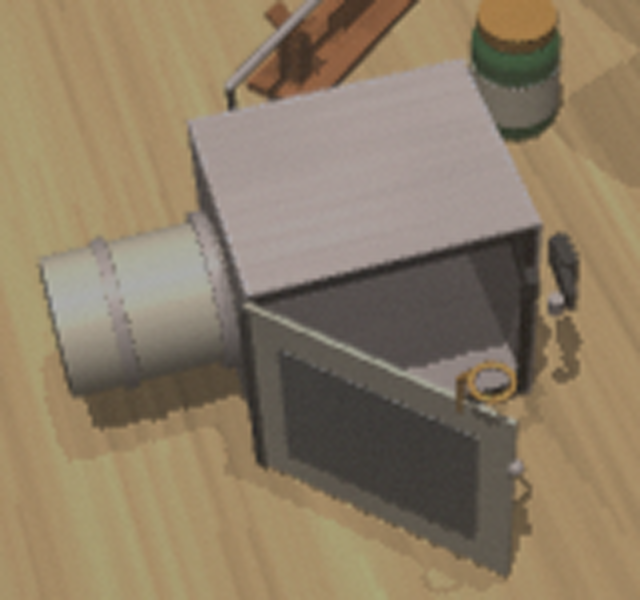

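View pics/c4.png

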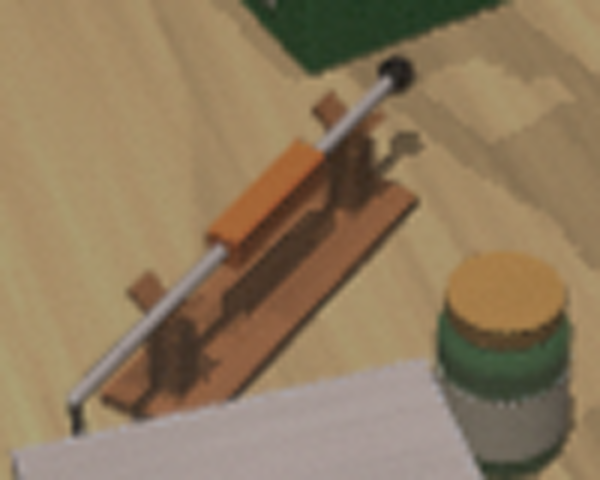

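```bash
python3 - <<'E'
from h import *
T=load("b_top");S=load("b_side")
t1=lambda x,y:((x+.5)/4-.5+160,(y+.5)/4-.5+80)
t2=lambda x,y:((x+.5)/5-.5+330,(y+.5)/5-.5+150)
s3=lambda x,y:((x+.5)/4-.5+140,(y+.5)/4-.5+140)
s4=lambda x,y:((x+.5)/6-.5+185,(y+.5)/6-.5+95)
np.set_printoptions(precision=1,suppress=True)
print("ring",tri(T,t1(100,385),S,s3(491,382)))
dT=[onz(T,t1(*p),205)for p in[(327,210),(586,218),(577,536),(315,527)]]
print("duct T",np.array(dT))
dS=[onz(S,s3(*p),205) for p in[(247,296),(190,124),(463,62),(540,226)]]
print("duct S",np.array(dS))
for a,b in zip([(327,210),(586,218),(577,536),(315,527)],[(247,296),(190,124),(463,62),(540,226)]): print(tri(T,t1(*a),S,s3(*b)))
print("hinge",onz(T,t1(323,207),202))
print("flap free top",tri(T,t1(97,420),S,s3(515,425)))
print("ball",tri(T,t2(487,532),S,s4(396,74)))
print("rodend",tri(T,t2(120,73),S,s4(76,400)))
hT=[(292,258),(268,279),(376,411),(400,386)]
print("handle top",np.array([onz(T,t2(*p),88) for p in hT]), np.mean([onz(T,t2(*p),88) for p in hT],0))
hS=[(305,140),(326,152),(229,250),(207,237)]
hS2=[np.mean([onz(S,s4(*p),88) for p in hS],0)];print(hS2)
# rod ends of handle
print("handle hook end top-mid",tri(T,t2(280,268),S,s4(218,243)))
print("handle ball end top-mid",tri(T,t2(388,398),S,s4(315,146)))
print("pin tip T",onz(T,t2(105,80),30))
print("roller T",tri(T,t1(270,530),S,s3(556,302)))
E
```

```text
ring (array([599.2, 233.3, 237. ]), np.float64(1.5422225007469197))
duct T [[722.7  83.5 205. ]
 [716.4 -94.9 205. ]
 [497.7 -86.8 205. ]
 [504.2  91.5 205. ]]
duct S [[723.5  82.3 205. ]
 [716.2 -93.4 205. ]
 [499.  -86.  205. ]
 [506.8  92.4 205. ]]
(array([723.1,  83.2, 205.7]), np.float64(1.180477572955454))
(array([716.3, -94.8, 203.8]), np.float64(0.6497094821638469))
(array([498.1, -87.1, 203.7]), np.float64(0.833722109523923))
(array([505.1,  91.2, 203. ]), np.float64(1.9349137016838593))
hinge [725.4  86.4 202. ]
flap free top (array([581.8, 242.1, 191.7]), np.float64(6.276803712769667))
ball (array([ 374.9, -462. ,   81. ]), np.float64(1.7225320026641302))
rodend (array([ 649.6, -249.8,   77.5]), np.float64(0.6605954844768875))
handle top [[ 536.7 -347.9   88. ]
 [ 524.2 -333.4   88. ]
 [ 445.8 -395.5   88. ]
 [ 460.6 -410.1   88. ]] [ 491.8 -371.7   88. ]
[array([ 492.7, -371.7,   88. ])]
handle hook end top-mid (array([ 532.4, -342.3,   84.4]), np.float64(3.256645312098997))
handle ball end top-mid (array([ 452.7, -401.4,   91.2]), np.float64(1.9437118959376092))
pin tip T [ 651.2 -249.8   30. ]
roller T (array([504.4, 125.7, 155.4]), np.float64(2.093233587112523))
```

```bash
cat >> h.py <<'E'
def plan(pos,yaw,tpos,tyaw,n):
    """tool down: yaw-only; returns constant row (shift m, rotvec) for n rows"""
    Rz=lambda a:R.from_euler('xyz',[np.pi,0,a]).as_matrix()
    dy=(tyaw-yaw)/n
    A=sum(Rz(yaw+k*dy) for k in range(n))
    s=np.linalg.solve(A,(np.array(tpos)-np.array(pos))/1000)
    return np.round(s,5),round(-dy,4)
np.set_printoptions(precision=5,suppress=True)
E
python3 - <<'E'
from h import *
print(plan([238.5,-577.2,230.6],-1.179,[492,-371.7,180],-0.913,12))
E
```

```text
(array([-0.00455, -0.02689,  0.00422]), -0.0222)
```

Emit:
arm_command(
  targets=[
    [-0.0046,-0.0269,0.0042,0,0,-0.0222],
    [-0.0046,-0.0269,0.0042,0,0,-0.0222],
    [-0.0046,-0.0269,0.0042,0,0,-0.0222],
    [-0.0046,-0.0269,0.0042,0,0,-0.0222],
    [-0.0046,-0.0269,0.0042,0,0,-0.0222],
    [-0.0046,-0.0269,0.0042,0,0,-0.0222],
    [-0.0046,-0.0269,0.0042,0,0,-0.0222],
    [-0.0046,-0.0269,0.0042,0,0,-0.0222],
    [-0.0046,-0.0269,0.0042,0,0,-0.0222],
    [-0.0046,-0.0269,0.0042,0,0,-0.0222],
    [-0.0046,-0.0269,0.0042,0,0,-0.0222],
    [-0.0046,-0.0269,0.0042,0,0,-0.0222],
    [0,0,0,0,0,0],
    [0,0,0,0,0,0],
  ],
  fingers=0.085,
)

```text
clock: 1.42
eef_pos: [492.5, -370.4, 180.5]
tcp_rot: [3.141, 0.001, -0.91]
contact_force: [-0.5, -0.0, -0.7]
opening: 0.998
```

```bash
python3 - <<'E'
from rig import r
from h import *
save(r.grab_frame("wrist"),"d_wrist")
s=r.sense(); print(s["clock"],s["eef_pos"],s["tcp_rot"],s["contact_force"],s["opening"])
f=load("d_wrist");print(f["xyz"],f["orientation"])
print(proj(f,[492,-371.7,88]))
E
```

```text
1.4667 [ 491.9011  -371.26729  180.71683] [ 3.14115  0.00035 -0.91159] [0.67218 0.54321 0.79592] 0.9968835587607907
[ 558.03807 -320.11714  322.18913] [ 2.8141   0.00003 -0.90969]
[257.47704 197.03833]
```

View pics/d_wrist.png

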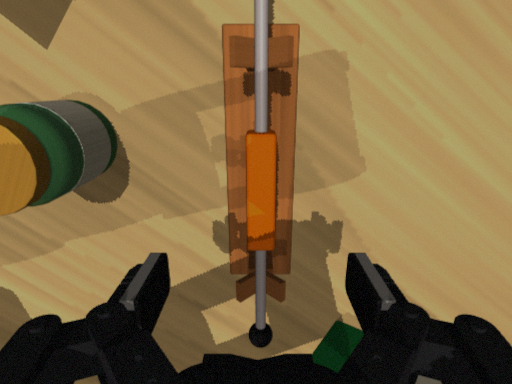

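```bash
python3 - <<'E'
from h import *
f=load("d_wrist");im=f["image"];hsv=cv2.cvtColor(im,cv2.COLOR_BGR2HSV)
m=cv2.inRange(hsv,(6,190,120),(20,255,255)); 
n,l,st,c=cv2.connectedComponentsWithStats(m)
for i in np.argsort(-st[1:,4])[:3]+1: print(st[i],c[i])
i=1+np.argmax([st[k,4] if 200<c[k][0]<320 else 0 for k in range(1,n)])
ys=np.where((l==i).any(1))[0];print(ys.min(),ys.max())
for y in (ys.min()+4,ys.min()+30,ys.max()-30,ys.max()-4):
    xs=np.where(l[y]==i)[0];print(y,xs.min(),xs.max(),onz(f,((xs.min()+xs.max())/2,y),88),onz(f,(xs.min(),y),88)[:2],onz(f,(xs.max(),y),88)[:2])
for n_,p in (("hookend",(262,132)),("ballend",(261,241))): print(n_,onz(f,p,88))
# rod points
print("rod",onz(f,(261.8,15),80),onz(f,(261.8,100),80),onz(f,(260.5,300),80)); print("ball",onz(f,(260.3,335),75))
E
```

```text
[ 244  133   33  106 2991] [260.24741 183.14443]
[   0  142   36   73 1059] [ 16.09443 176.11143]
[249 238  24  12 226] [261.5     244.52212]
133 238
137 245 276 [ 531.08003 -344.1556    88.     ] [ 523.95128 -334.99134] [ 538.20875 -353.31983]
163 246 275 [ 515.38377 -356.44994   88.     ] [ 508.53163 -347.64131] [ 522.23589 -365.25855]
208 246 274 [ 485.82822 -379.08657   88.     ] [ 478.88188 -370.15692] [ 492.77454 -388.0162 ]
234 247 263 [ 464.959   -390.13265   88.     ] [ 460.87169 -384.87837] [ 469.0463  -395.38692]
hookend [ 534.6891  -342.74865   88.     ]
ballend [ 462.91025 -398.08341   88.     ]
rod [ 596.57147 -294.09475   80.     ] [ 552.4124  -328.77879   80.     ] [ 411.15982 -438.18488   80.     ]
ball [ 375.25416 -466.11873   75.     ]
```

Emit:
arm_command(
  targets=[
    [0.0022,0,0.02,0,0,0],
    [0,0,0.02,0,0,0],
    [0,0,0.02,0,0,0],
    [0,0,0.02,0,0,0],
    [0,0,0.02,0,0,0],
    [0,0,0.017,0,0,0],
    [0,0,0.01,0,0,0],
    [0,0,0,0,0,0],
    [0,0,0,0,0,0],
  ],
  fingers=0.06,
)

```text
clock: 2.22
eef_pos: [492.7, -373.8, 54.0]
tcp_rot: [3.141, 0.0, -0.914]
contact_force: [0.6, -0.5, 0.2]
opening: 0.704
```

```bash
python3 - <<'E'
from rig import r
from h import *
save(r.grab_frame("wrist"),"e_wrist")
s=r.sense(); print(s["clock"],s["eef_pos"],s["tcp_rot"],s["contact_force"],s["opening"])
E
```

```text
2.2667 [ 493.32316 -374.02754   54.6767 ] [-3.14141 -0.00087 -0.91333] [-0.48028  0.00157  1.42082] 0.7036156763822831
```

View pics/e_wrist.png

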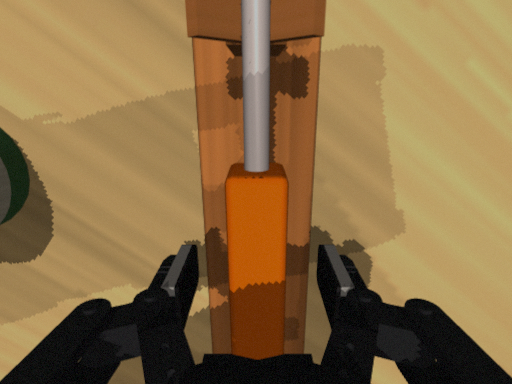

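Emit:
arm_command(
  targets=[
    [0,0,0,0,0,0],
    [0,0,0,0,0,0],
    [0,0,0,0,0,0],
    [0,0,0,0,0,0],
    [0,0,0,0,0,0],
    [0,0,0,0,0,0],
    [0,0,0,0,0,0],
  ],
  fingers=0.0,
  squeeze=80,
)

```text
clock: 2.85
eef_pos: [493.2, -373.0, 55.0]
tcp_rot: [-3.142, -0.0, -0.912]
contact_force: [-2.4, 1.8, 7.4]
opening: 0.267
```

```bash
python3 - <<'E'
from rig import r
from h import *
s=r.sense(); print(s["clock"],s["eef_pos"],s["tcp_rot"],s["contact_force"],s["wrist_torque"],s["opening"])
E
```

```text
2.85 [ 493.22159 -373.0394    54.96678] [-3.14153 -0.      -0.91238] [-2.4199   1.81602  7.36215] [ 0.40848  0.35874 -0.00286] 0.26729413737088475
```

Emit:
arm_command(
  targets=[
    [0,0,-0.005,0,0,0],
    [0,0,-0.01,0,0,0],
    [0,0,-0.02,0,0,0],
    [0,0,-0.03,0,0,0],
    [0,0,-0.03,0,0,0],
    [0,0,-0.03,0,0,0],
    [0,0,-0.03,0,0,0],
    [0,0,-0.03,0,0,0],
    [0,0,-0.03,0,0,0],
    [0,0,-0.02,0,0,0],
    [0,0,-0.01,0,0,0],
    [0,0,0,0,0,0],
    [0,0,0,0,0,0],
  ],
)

```text
clock: 3.93
eef_pos: [493.0, -373.0, 298.6]
tcp_rot: [3.142, 0.0, -0.913]
contact_force: [-0.1, 0.9, -3.2]
opening: 0.268
```

```bash
python3 - <<'E'
from rig import r
from h import *
for n in("wrist","side","top"): save(r.grab_frame(n),"f_"+n)
s=r.sense(); print(s["clock"],s["eef_pos"],s["tcp_rot"],s["contact_force"],s["wrist_torque"],s["opening"])
E
```

```text
4.0833 [ 492.4589  -372.63189  296.87442] [ 3.1408   0.0031  -0.91261] [ 0.63729 -0.37323 -3.96873] [ 0.02331  0.01895 -0.05643] 0.2713186119570145
```

View pics/f_wrist.png

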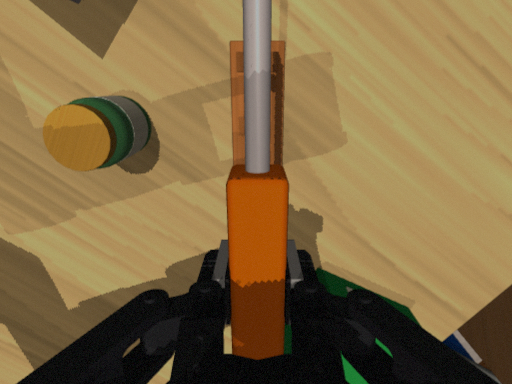

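View pics/f_side.png

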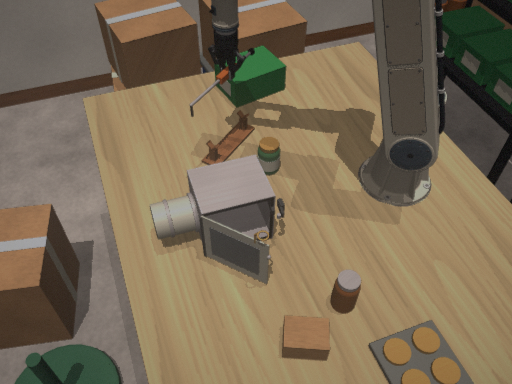

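View pics/f_top.png

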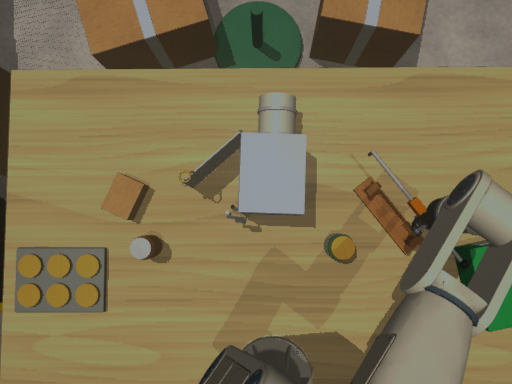

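```bash
python3 - <<'E'
from h import *
crop("f_side",170,60,270,130,6,"g1")
crop("f_top",355,140,435,220,6,"g2")
E
```

```text
(no output)
```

View pics/g1.png

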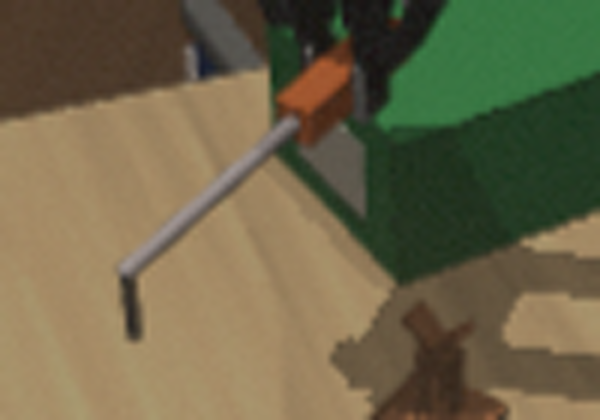

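View pics/g2.png

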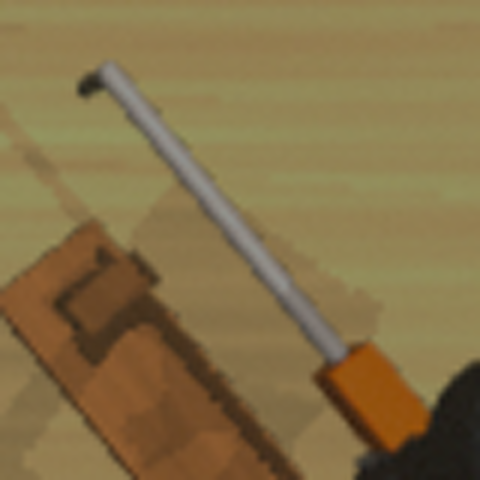

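```bash
python3 - <<'E'
from h import *
T=load("f_top");S=load("f_side")
s=lambda x,y:((x+.5)/6-.5+170,(y+.5)/6-.5+60)
t=lambda x,y:((x+.5)/6-.5+355,(y+.5)/6-.5+140)
print("pin top/rod end",tri(T,t(107,68),S,s(127,270)))
print("pin tip",tri(T,t(87,88),S,s(134,337)))
print("rod at handle",tri(T,t(340,355),S,s(293,126)))
tcp=np.array([492.5,-372.7]);y=-.912
for d in (195,200): print(tcp+d*np.array([np.cos(y+np.pi/2),np.sin(y+np.pi/2)]))
E
```

```text
pin top/rod end (array([ 650.49143, -247.19387,  322.66412]), np.float64(0.7832509683254392))
pin tip (array([ 649.72169, -249.92203,  276.75011]), np.float64(1.8016564612702208))
rod at handle (array([ 531.83677, -341.1415 ,  319.26329]), np.float64(0.8141843763385497))
[ 646.69228 -253.32772]
[ 650.64593 -250.2669 ]
```

```bash
python3 - <<'E'
from h import *
print(plan([492.8,-372.8,298],-.912,[457.8,91.9,300],-.785,20))
E
```

```text
(array([-0.01865, -0.014  , -0.0001 ]), -0.0063)
```

Emit:
arm_command(
  targets=[
    [-0.01865,-0.014,-0.0001,0,0,-0.0063],
    [-0.01865,-0.014,-0.0001,0,0,-0.0063],
    [-0.01865,-0.014,-0.0001,0,0,-0.0063],
    [-0.01865,-0.014,-0.0001,0,0,-0.0063],
    [-0.01865,-0.014,-0.0001,0,0,-0.0063],
    [-0.01865,-0.014,-0.0001,0,0,-0.0063],
    [-0.01865,-0.014,-0.0001,0,0,-0.0063],
    [-0.01865,-0.014,-0.0001,0,0,-0.0063],
    [-0.01865,-0.014,-0.0001,0,0,-0.0063],
    [-0.01865,-0.014,-0.0001,0,0,-0.0063],
    [-0.01865,-0.014,-0.0001,0,0,-0.0063],
    [-0.01865,-0.014,-0.0001,0,0,-0.0063],
    [-0.01865,-0.014,-0.0001,0,0,-0.0063],
    [-0.01865,-0.014,-0.0001,0,0,-0.0063],
    [-0.01865,-0.014,-0.0001,0,0,-0.0063],
    [-0.01865,-0.014,-0.0001,0,0,-0.0063],
    [-0.01865,-0.014,-0.0001,0,0,-0.0063],
    [-0.01865,-0.014,-0.0001,0,0,-0.0063],
    [-0.01865,-0.014,-0.0001,0,0,-0.0063],
    [-0.01865,-0.014,-0.0001,0,0,-0.0063],
  ],
)

```text
clock: 5.75
eef_pos: [457.8, 92.6, 299.6]
tcp_rot: [3.14, 0.001, -0.786]
contact_force: [-0.3, 0.1, -2.2]
opening: 0.268
```

Emit:
arm_command(
  targets=[
    [0,0,0,0,0,0],
    [0,0,0,0,0,0],
    [0,0,0,0,0,0],
    [0,0,0,0,0,0],
  ],
)

```text
clock: 6.08
eef_pos: [458.6, 90.8, 300.3]
tcp_rot: [3.141, 0.0, -0.787]
contact_force: [-1.5, 0.2, -3.0]
opening: 0.271
```

```bash
python3 - <<'E'
from rig import r
from h import *
for n in("wrist","side","top"): save(r.grab_frame(n),"h_"+n)
s=r.sense(); print(s["clock"],s["eef_pos"],s["tcp_rot"],s["contact_force"],s["wrist_torque"],s["opening"])
crop("h_side",220,190,300,250,8,"h1")
crop("h_top",150,140,250,220,6,"h2")
E
```

```text
6.2333 [458.74985  90.8492  300.70298] [ 3.14125  0.0001  -0.78777] [ 0.03754 -0.54802 -3.09965] [ 0.00539 -0.00006  0.02265] 0.27195136595759417
```

View pics/h_wrist.png

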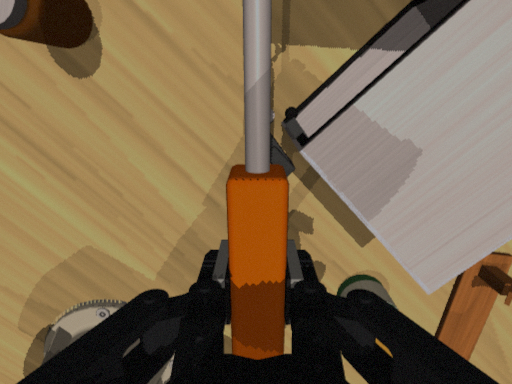

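View pics/h1.png

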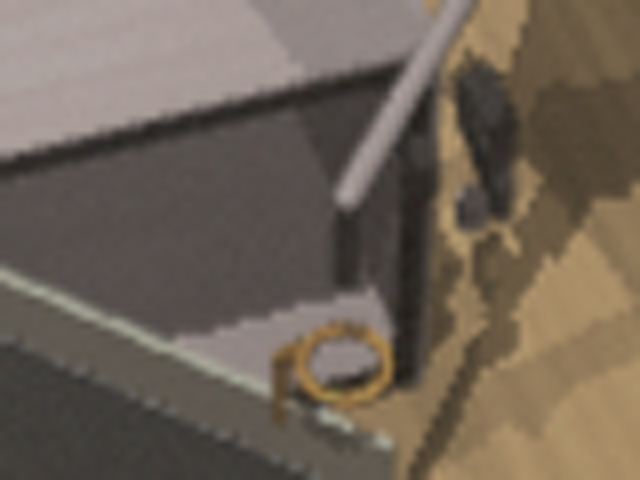

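View pics/h2.png

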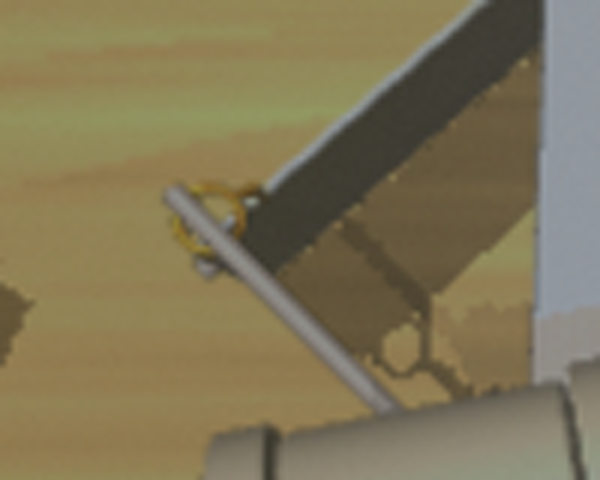

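```bash
python3 - <<'E'
from h import *
T=load("h_top");S=load("h_side")
s=lambda x,y:((x+.5)/8-.5+220,(y+.5)/8-.5+190)
t=lambda x,y:((x+.5)/6-.5+150,(y+.5)/6-.5+140)
ring,e=tri(T,t(209,219),S,s(345,364));print("ring",ring,e)
pt,e=tri(T,t(174,192),S,s(345,202));print("pintop",pt,e)
print("pintop exp",proj(T,[599.5,232.3,321]),t(174,192),proj(S,[599.5,232.3,321]),s(345,202))
print("tip on side at z=277",onz(S,s(348,287),277), onz(S,s(348,287),280))
y=-.7877;print("pred pin",np.array([458.75,90.85])+200*np.array([np.cos(y+np.pi/2),np.sin(y+np.pi/2)]))
E
```

```text
ring [598.55098 233.75741 237.55486] 1.4765063300136265
pintop [600.6863  233.55748 322.08345] 1.0030314575673918
pintop exp [179.24945 171.92292] (178.58333333333334, 171.58333333333334) [263.14129 214.60686] (262.6875, 214.8125)
tip on side at z=277 [598.70371 232.40654 277.     ] [599.61143 234.5593  280.     ]
pred pin [600.49651 231.94545]
```

Emit:
arm_command(
  targets=[
    [-0.0015,0,0.01,0,0,0],
    [0,0,0.01,0,0,0],
    [0,0,0.008,0,0,0],
    [0,0,0,0,0,0],
    [0,0,0,0,0,0],
  ],
)

```text
clock: 6.65
eef_pos: [457.1, 92.5, 271.9]
tcp_rot: [3.14, 0.001, -0.787]
contact_force: [0.1, -0.2, -2.7]
opening: 0.27
```

```bash
python3 - <<'E'
from rig import r
from h import *
for n in("side","top"): save(r.grab_frame(n),"i_"+n)
s=r.sense(); print(s["clock"],s["eef_pos"],s["tcp_rot"],s["contact_force"],s["wrist_torque"],s["opening"])
crop("i_side",220,190,300,250,8,"i1")
crop("i_top",150,140,250,220,6,"i2")
E
```

```text
6.75 [457.80282  92.6634  272.94633] [-3.14159 -0.00004 -0.78652] [ 0.63895 -0.35189 -2.3315 ] [-0.01279  0.06304  0.09306] 0.27064251674105694
```

View pics/i1.png

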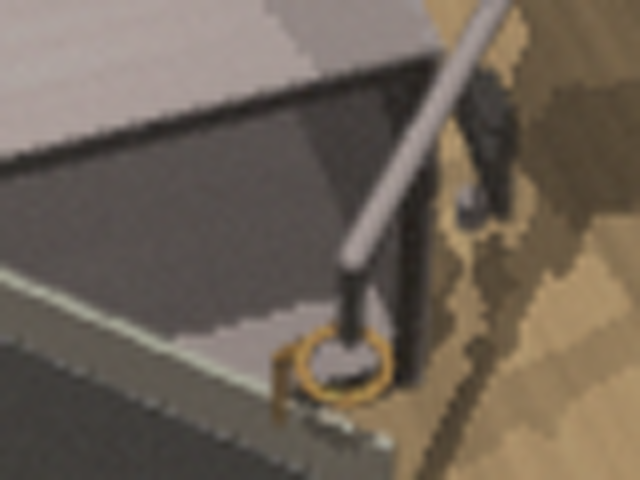

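View pics/i2.png

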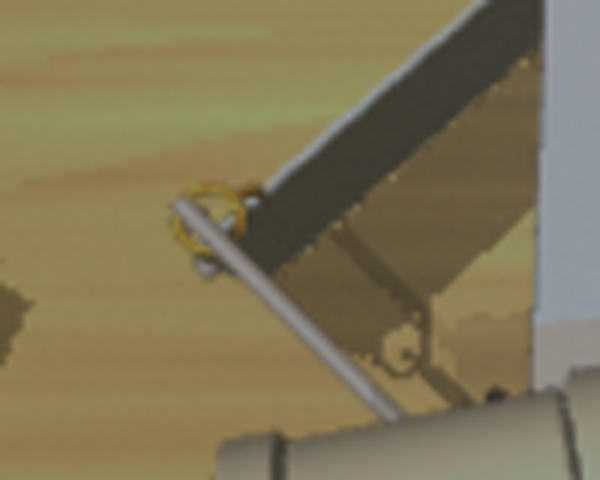

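The top view's shadow shows the pin centred over the ring (shadow pin at about (407,353) inside the ring's shadow at (402,350) in the crop). The side view agrees, so I'm descending.

Emit:
arm_command(
  targets=[
    [0,0,0.007,0,0,0],
    [0,0,0.007,0,0,0],
    [0,0,0.007,0,0,0],
    [0,0,0.007,0,0,0],
    [0,0,0.005,0,0,0],
    [0,0,0,0,0,0],
    [0,0,0,0,0,0],
  ],
)

```text
clock: 7.33
eef_pos: [457.5, 92.6, 239.5]
tcp_rot: [3.141, 0.0, -0.787]
contact_force: [-0.6, 0.3, -2.6]
opening: 0.266
```

```bash
python3 - <<'E'
from rig import r
from h import *
for n in("side","top"): save(r.grab_frame(n),"j_"+n)
s=r.sense(); print(s["clock"],s["eef_pos"],s["tcp_rot"],s["contact_force"],s["wrist_torque"],s["opening"])
crop("j_side",220,190,300,250,8,"j1")
crop("j_top",150,140,250,220,6,"j2")
E
```

```text
7.4333 [457.89282  92.66754 240.09238] [-3.14129 -0.00022 -0.78662] [-0.09502  0.0042  -1.63418] [ 0.02016  0.02061 -0.00468] 0.2703159510465243
```

View pics/j1.png

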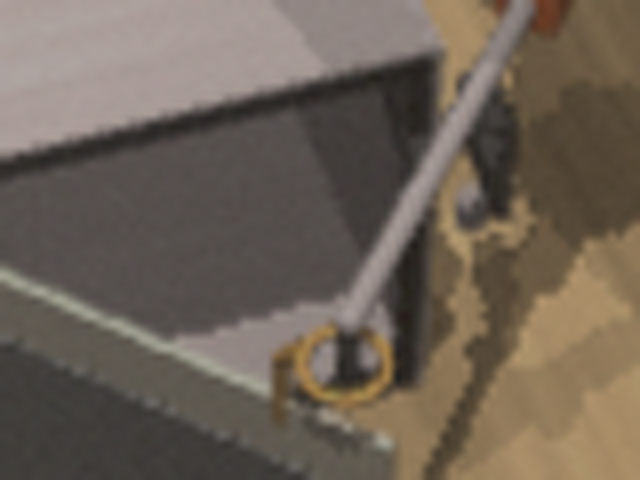

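View pics/j2.png

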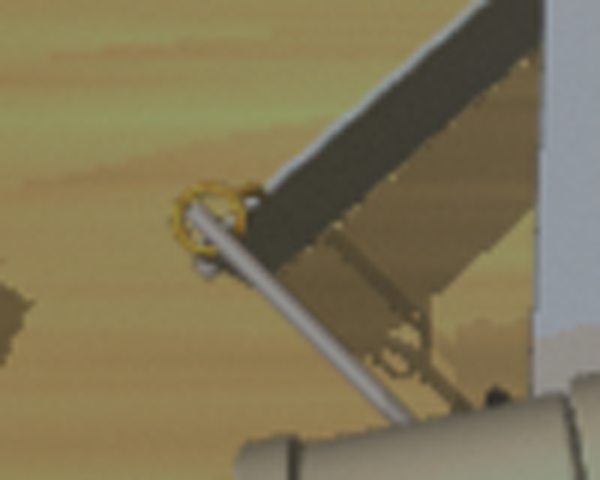

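```bash
cat >> h.py <<'E'
HINGE=np.array([723.9,84.8]); DY=-0.036
def pinpos(phi):
    a=np.pi-0.0205+DY-phi; return HINGE+195.0*np.array([np.cos(a),np.sin(a)])
def poleyaw(phi): return np.pi/2-0.0205+DY-phi + np.interp(phi,[0.08,.82],[-.085,.09])
def tcp(phi):
    y=poleyaw(phi); p=pinpos(phi)-200*np.array([np.cos(y),np.sin(y)]); return p,y-np.pi/2
def rows(start,yaw,z,phis,ztarget=None):
    """start xy, yaw (commanded), list of phi -> rounded rows"""
    pos=np.array([*start,z],float);out=[];zt=z if ztarget is None else ztarget
    for i,ph in enumerate(phis):
        p,ty=tcp(ph); tz=z+(zt-z)*(i+1)/len(phis)
        M=R.from_euler('xyz',[np.pi,0,yaw]).as_matrix()
        s=np.round(M.T@(np.array([*p,tz])-pos)/1000,4); w=round(-(ty-yaw),3)
        out.append([float(s[0]),float(s[1]),float(s[2]),0,0,float(w)])
        pos=pos+M@s*1000; yaw=yaw-w
    return out,pos,yaw
def phi_of(xy):
    d=np.array(xy)-HINGE; return np.pi-0.0205+DY-np.arctan2(d[1],d[0])
E
python3 - <<'E'
from h import *
st=np.array([457.8,92.6]);y=-.787
pin=st+200*np.array([np.cos(y+np.pi/2),np.sin(y+np.pi/2)]);p0=phi_of(pin);print(pin,p0,tcp(p0))
steps=np.r_[2,2,2,3,3,4,4,5,5,5,5,5,5,5,5,5,5,5,5,5,5,5,4,3,2,2]
print(steps.sum());ph=p0-np.cumsum(steps)/195
print(ph[-1])
o,p,yw=rows(st,y,239.7,ph)
print(o[:14]);print(o[14:]);print(p,yw)
E
```

```text
[599.44771 233.79464] 0.8184101090566323 (array([457.48665,  93.02254]), np.float64(-0.7852860967797259))
106
0.2748203654668887
[[0.0009, 0.0019, 0.0, 0, 0, -0.01], [0.0014, 0.002, 0.0, 0, 0, -0.007], [0.0014, 0.002, 0.0, 0, 0, -0.008], [0.0021, 0.003, 0.0, 0, 0, -0.012], [0.0022, 0.0029, 0.0, 0, 0, -0.012], [0.0028, 0.004, 0.0, 0, 0, -0.015], [0.0029, 0.004, 0.0, 0, 0, -0.016], [0.0037, 0.0049, 0.0, 0, 0, -0.02], [0.0037, 0.005, 0.0, 0, 0, -0.019], [0.0037, 0.0049, 0.0, 0, 0, -0.02], [0.0037, 0.005, 0.0, 0, 0, -0.019], [0.0038, 0.005, 0.0, 0, 0, -0.02], [0.0038, 0.0049, 0.0, 0, 0, -0.019], [0.0038, 0.005, 0.0, 0, 0, -0.02]]
[[0.0039, 0.0049, 0.0, 0, 0, -0.02], [0.0039, 0.005, 0.0, 0, 0, -0.019], [0.0039, 0.005, 0.0, 0, 0, -0.02], [0.004, 0.0049, 0.0, 0, 0, -0.019], [0.004, 0.005, 0.0, 0, 0, -0.02], [0.004, 0.0049, 0.0, 0, 0, -0.02], [0.004, 0.005, 0.0, 0, 0, -0.019], [0.0041, 0.005, 0.0, 0, 0, -0.02], [0.0033, 0.0039, 0.0, 0, 0, -0.015], [0.0024, 0.003, 0.0, 0, 0, -0.012], [0.0017, 0.002, 0.0, 0, 0, -0.008], [0.0016, 0.002, 0.0, 0, 0, -0.008]]
[467.11849 -38.2052  239.7    ] -0.36999999999999966
```

Emit:
arm_command(
  targets=[
    [0.0009,0.0019,0,0,0,-0.01],
    [0.0014,0.002,0,0,0,-0.007],
    [0.0014,0.002,0,0,0,-0.008],
    [0.0021,0.003,0,0,0,-0.012],
    [0.0022,0.0029,0,0,0,-0.012],
    [0.0028,0.004,0,0,0,-0.015],
    [0.0029,0.004,0,0,0,-0.016],
    [0.0037,0.0049,0,0,0,-0.02],
    [0.0037,0.005,0,0,0,-0.019],
  ],
)

```text
clock: 8.18
eef_pos: [453.6, 56.0, 240.0]
tcp_rot: [-3.141, -0.0, -0.666]
contact_force: [0.8, 1.0, -1.6]
opening: 0.268
```

```bash
python3 - <<'E'
from rig import r
from h import *
for n in("side","top"): save(r.grab_frame(n),"k_"+n)
s=r.sense(); print(s["clock"],s["eef_pos"],s["tcp_rot"],s["contact_force"],s["wrist_torque"],s["opening"])
crop("k_side",220,190,300,250,8,"k1")
crop("k_top",150,120,250,220,6,"k2")
E
```

```text
8.2833 [453.39821  55.65719 239.94707] [ 3.14143 -0.00019 -0.66759] [ 0.08486  0.67847 -1.97013] [-0.01265  0.00128  0.01309] 0.27243373469299914
```

View pics/k1.png

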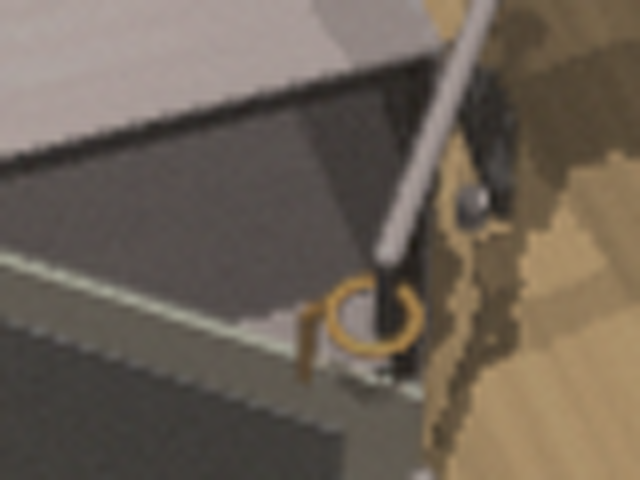

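View pics/k2.png

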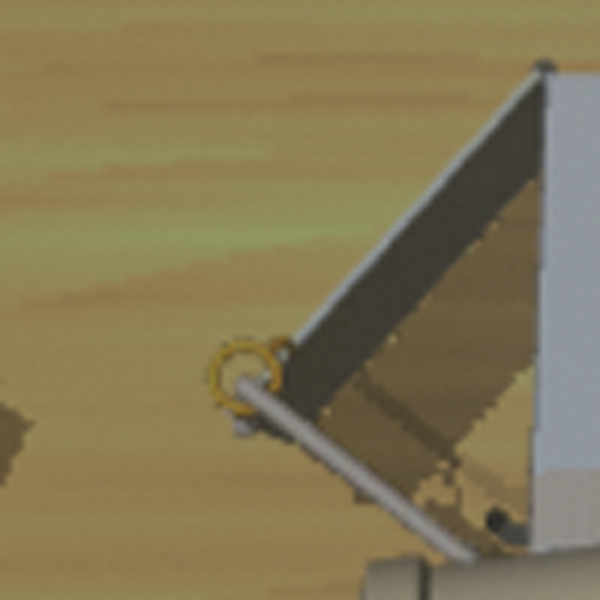

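The flap is following: the ring moved from crop (345,364) to (376,317) in the side view, with the pin visibly inside it. I'm continuing.

Emit:
arm_command(
  targets=[
    [0.0037,0.0049,0,0,0,-0.02],
    [0.0037,0.005,0,0,0,-0.019],
    [0.0038,0.005,0,0,0,-0.02],
    [0.0038,0.0049,0,0,0,-0.019],
    [0.0038,0.005,0,0,0,-0.02],
    [0.0039,0.0049,0,0,0,-0.02],
    [0.0039,0.005,0,0,0,-0.019],
    [0.0039,0.005,0,0,0,-0.02],
    [0.004,0.0049,0,0,0,-0.019],
    [0.004,0.005,0,0,0,-0.02],
    [0.004,0.0049,0,0,0,-0.02],
    [0.004,0.005,0,0,0,-0.019],
    [0.0041,0.005,0,0,0,-0.02],
    [0.0033,0.0039,0,0,0,-0.015],
    [0.0024,0.003,0,0,0,-0.012],
    [0.0017,0.002,0,0,0,-0.008],
    [0.0016,0.002,0,0,0,-0.008],
  ],
)

```text
clock: 9.7
eef_pos: [467.3, -38.2, 240.0]
tcp_rot: [-3.141, -0.0, -0.37]
contact_force: [0.5, 0.3, -2.8]
opening: 0.271
```

```bash
python3 - <<'E'
from rig import r
from h import *
for n in("side","top"): save(r.grab_frame(n),"l_"+n)
s=r.sense(); print(s["clock"],s["eef_pos"],s["tcp_rot"],s["contact_force"],s["wrist_torque"],s["opening"])
y=s["tcp_rot"][2]+np.pi/2;pin=s["eef_pos"][:2]+200*np.array([np.cos(y),np.sin(y)]);print(pin,phi_of(pin),np.linalg.norm(pin-HINGE))
crop("l_side",220,180,300,240,8,"l1")
crop("l_top",170,120,250,220,6,"l2")
E
```

```text
9.8 [467.13887 -38.31954 239.91372] [-3.14158 -0.00007 -0.36972] [ 0.05662 -0.30293 -1.53486] [ 0.05368 -0.19115 -0.09169] 0.2677301354794438
[539.41017 148.166  ] 0.27434215418163754 195.06857237746246
```

View pics/l1.png

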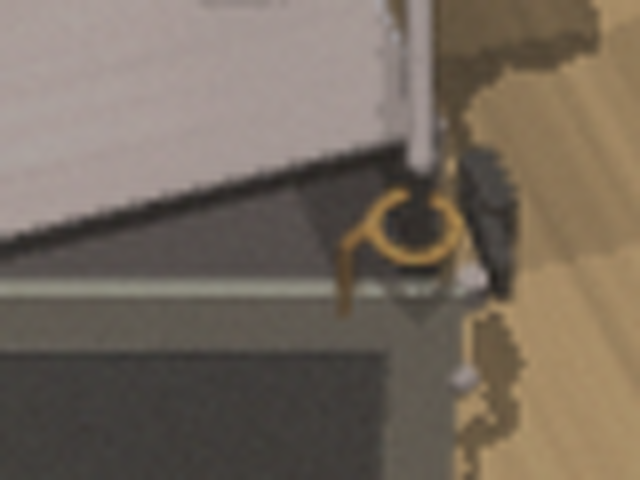

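View pics/l2.png

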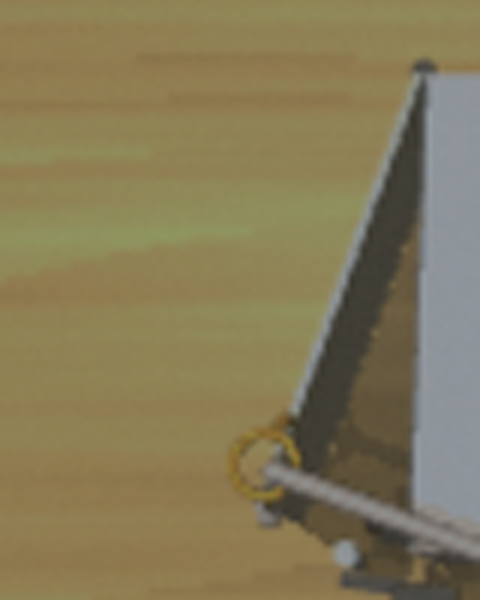

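```bash
python3 - <<'E'
from h import *
T=load("l_top");t=lambda x,y:((x+.5)/6-.5+170,(y+.5)/6-.5+120)
p=onz(T,t(263,464),235);print(p,phi_of(p[:2]),np.linalg.norm(p[:2]-HINGE))
st=[467.15,-38.25];y=-.370
ph=.2748-np.cumsum(np.r_[[1.0]*32])/195
o,p,yw=rows(st,y,239.9,ph)
for i in range(0,32): print(round(ph[i],3),o[i])
E
```

```text
[542.08617 156.4732  235.     ] 0.3190067951457989 195.4311022127691
0.27 [0.0008, 0.001, 0.0, 0, 0, -0.004]
0.265 [0.0008, 0.001, 0.0, 0, 0, -0.004]
0.259 [0.0009, 0.001, 0.0, 0, 0, -0.004]
0.254 [0.0008, 0.001, 0.0, 0, 0, -0.003]
0.249 [0.0008, 0.001, 0.0, 0, 0, -0.004]
0.244 [0.0008, 0.001, 0.0, 0, 0, -0.004]
0.239 [0.0009, 0.001, 0.0, 0, 0, -0.004]
0.234 [0.0008, 0.001, 0.0, 0, 0, -0.004]
0.229 [0.0008, 0.001, 0.0, 0, 0, -0.004]
0.224 [0.0009, 0.001, 0.0, 0, 0, -0.004]
0.218 [0.0008, 0.0009, 0.0, 0, 0, -0.004]
0.213 [0.0009, 0.001, 0.0, 0, 0, -0.004]
0.208 [0.0008, 0.001, 0.0, 0, 0, -0.004]
0.203 [0.0008, 0.001, 0.0, 0, 0, -0.004]
0.198 [0.0009, 0.001, 0.0, 0, 0, -0.003]
0.193 [0.0008, 0.001, 0.0, 0, 0, -0.004]
0.188 [0.0009, 0.001, 0.0, 0, 0, -0.004]
0.182 [0.0008, 0.001, 0.0, 0, 0, -0.004]
0.177 [0.0009, 0.001, 0.0, 0, 0, -0.004]
0.172 [0.0008, 0.001, 0.0, 0, 0, -0.004]
0.167 [0.0008, 0.001, 0.0, 0, 0, -0.004]
0.162 [0.0009, 0.001, 0.0, 0, 0, -0.004]
0.157 [0.0008, 0.001, 0.0, 0, 0, -0.004]
0.152 [0.0009, 0.001, 0.0, 0, 0, -0.004]
0.147 [0.0009, 0.001, 0.0, 0, 0, -0.004]
0.141 [0.0008, 0.001, 0.0, 0, 0, -0.004]
0.136 [0.0009, 0.001, 0.0, 0, 0, -0.003]
0.131 [0.0008, 0.001, 0.0, 0, 0, -0.004]
0.126 [0.0009, 0.001, 0.0, 0, 0, -0.004]
0.121 [0.0008, 0.001, 0.0, 0, 0, -0.004]
0.116 [0.0009, 0.001, 0.0, 0, 0, -0.004]
0.111 [0.0009, 0.001, 0.0, 0, 0, -0.004]
```

Emit:
arm_command(
  targets=[
    [0.0008,0.001,0,0,0,-0.004],
    [0.0009,0.001,0,0,0,-0.004],
    [0.0008,0.001,0,0,0,-0.004],
    [0.0009,0.001,0,0,0,-0.004],
    [0.0008,0.001,0,0,0,-0.004],
    [0.0008,0.001,0,0,0,-0.004],
    [0.0009,0.001,0,0,0,-0.004],
    [0.0008,0.001,0,0,0,-0.004],
    [0.0008,0.001,0,0,0,-0.004],
    [0.0009,0.001,0,0,0,-0.004],
    [0.0008,0.001,0,0,0,-0.004],
    [0.0009,0.001,0,0,0,-0.004],
    [0.0008,0.001,0,0,0,-0.004],
    [0.0009,0.001,0,0,0,-0.004],
  ],
)

```text
clock: 10.97
eef_pos: [473.5, -55.4, 239.9]
tcp_rot: [-3.142, -0.0, -0.313]
contact_force: [0.8, 1.1, -3.0]
opening: 0.267
```

Emit:
arm_command(
  targets=[
    [0.0008,0.001,0,0,0,-0.004],
    [0.0009,0.001,0,0,0,-0.004],
    [0.0008,0.001,0,0,0,-0.004],
  ],
)

```text
clock: 11.22
eef_pos: [475.0, -59.1, 239.9]
tcp_rot: [-3.142, -0.0, -0.301]
contact_force: [1.6, 1.6, -2.7]
opening: 0.273
```

```bash
cat > st.py <<'E'
from rig import r
from h import *
def st():
    s=r.sense();y=s["tcp_rot"][2]+np.pi/2;pin=s["eef_pos"][:2]+200*np.array([np.cos(y),np.sin(y)])
    f=s["contact_force"]; a=np.pi/2-.0205+DY-phi_of(pin)
    print("t",round(s["clock"],2),"tcp",np.round(s["eef_pos"],1),"yaw",round(s["tcp_rot"][2],4),"F",np.round(f,2),"pull",round(f[0]*np.cos(a)+f[1]*np.sin(a),2),"tq",np.round(s["wrist_torque"],2),"phi",round(phi_of(pin),4),"rad",round(np.linalg.norm(pin-HINGE),1),"op",round(s["opening"],3))
if __name__=="__main__": st()
E
python3 st.py
```

```text
t 11.22 tcp [475.  -59.1 239.9] yaw -0.3012 F [ 1.57  1.59 -2.74] pull 1.92 tq [ 0.15 -0.29 -0.2 ] phi 0.1872 rad 195.4 op 0.273
```

Emit:
arm_command(
  targets=[
    [0.0009,0.001,0,0,0,-0.004],
    [0.0008,0.001,0,0,0,-0.004],
  ],
)

```text
clock: 11.38
eef_pos: [476.0, -61.5, 239.9]
tcp_rot: [-3.142, -0.0, -0.293]
contact_force: [1.7, 0.6, -2.4]
opening: 0.271
```

Emit:
arm_command(
  targets=[
    [0.0009,0.001,0,0,0,-0.004],
    [0.0008,0.001,0,0,0,-0.004],
  ],
)

```text
clock: 11.55
eef_pos: [477.1, -63.9, 239.9]
tcp_rot: [-3.142, -0.0, -0.285]
contact_force: [2.0, 1.6, -2.6]
opening: 0.268
```

Emit:
arm_command(
  targets=[
    [0.0004,0.0005,0,0,0,-0.002],
    [0.0004,0.0005,0,0,0,-0.002],
  ],
)

```text
clock: 11.72
eef_pos: [477.5, -65.0, 239.9]
tcp_rot: [-3.142, -0.0, -0.282]
contact_force: [1.8, 0.4, -2.9]
opening: 0.269
```

Emit:
arm_command(
  targets=[
    [0.0004,0.0005,0,0,0,-0.002],
    [0.0005,0.0005,0,0,0,-0.002],
  ],
)

```text
clock: 11.88
eef_pos: [478.1, -66.2, 239.9]
tcp_rot: [-3.142, -0.0, -0.277]
contact_force: [1.3, 1.1, -2.5]
opening: 0.268
```

```bash
python3 st.py
```

```text
t 11.88 tcp [478.1 -66.2 239.9] yaw -0.2774 F [ 1.31  1.13 -2.46] pull 1.38 tq [ 0.18 -0.26 -0.21] phi 0.1568 rad 195.5 op 0.268
```

Emit:
arm_command(
  targets=[
    [0.0008,0.0005,0,0,0,-0.002],
    [0.0008,0.0005,0,0,0,-0.002],
  ],
)

```text
clock: 12.05
eef_pos: [479.2, -67.6, 239.8]
tcp_rot: [3.142, 0.0, -0.273]
contact_force: [0.4, 1.4, -3.1]
opening: 0.275
```

Emit:
arm_command(
  targets=[
    [0.0008,0.0005,0,0,0,-0.002],
    [0.0008,0.0005,0,0,0,-0.002],
  ],
)

```text
clock: 12.22
eef_pos: [480.3, -68.9, 239.7]
tcp_rot: [3.141, 0.001, -0.269]
contact_force: [-0.2, 0.8, -2.4]
opening: 0.271
```

Emit:
arm_command(
  targets=[
    [0.0008,0.0005,0,0,0,-0.002],
    [0.0008,0.0005,0,0,0,-0.002],
  ],
)

```text
clock: 12.38
eef_pos: [481.8, -70.4, 239.8]
tcp_rot: [3.142, 0.0, -0.265]
contact_force: [-0.2, 1.8, -2.2]
opening: 0.268
```

```bash
cat >> st.py <<'E'
    import sys
    if len(sys.argv)>1:
        k=sys.argv[1]
        for n in("side","top"): save(r.grab_frame(n),k+"_"+n)
        crop(k+"_side",220,180,300,240,8,k+"1"); crop(k+"_top",170,120,250,220,6,k+"2")
E
python3 st.py m
```

```text
File "st.py", line 8
    import sys
IndentationError: unexpected indent
```

```bash
sed -i 's/^if __name__=="__main__": st()/if __name__=="__main__":\n    st()/' st.py; python3 st.py m
```

```text
t 12.38 tcp [481.8 -70.4 239.8] yaw -0.2653 F [-0.24  1.8  -2.21] pull 1.72 tq [ 0.22 -0.04  0.09] phi 0.1404 rad 193.4 op 0.268
```

View pics/m1.png

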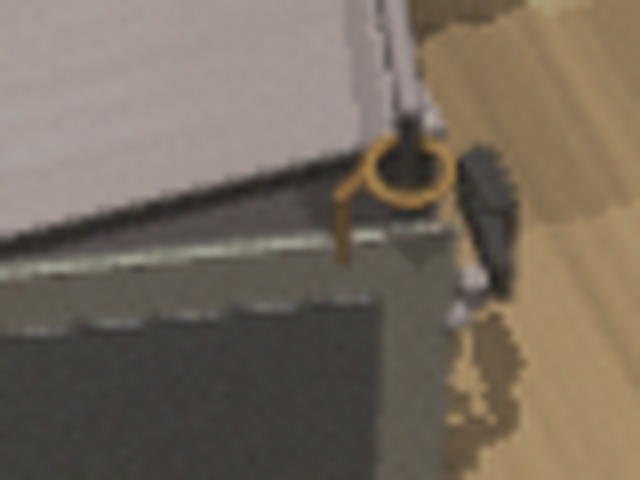

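View pics/m2.png

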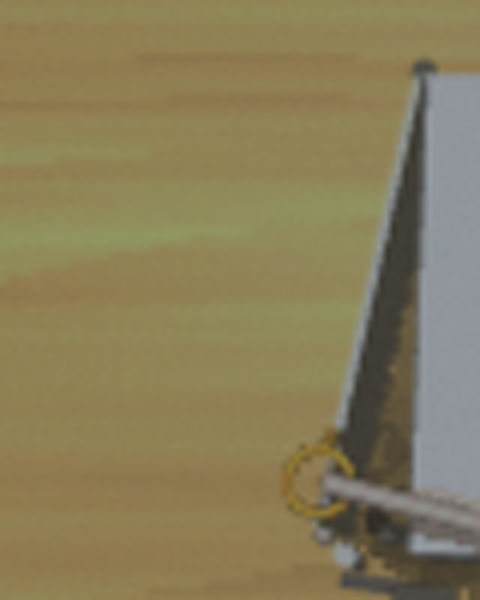

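Emit:
arm_command(
  targets=[
    [0.0004,0.0005,0,0,0,-0.002],
    [0.0004,0.0005,0,0,0,-0.002],
  ],
)

```text
clock: 12.65
eef_pos: [482.4, -71.5, 239.9]
tcp_rot: [-3.142, -0.0, -0.261]
contact_force: [0.0, 0.7, -3.0]
opening: 0.269
```

Emit:
arm_command(
  targets=[
    [0.0004,0.0005,0,0,0,-0.002],
    [0.0004,0.0005,0,0,0,-0.002],
  ],
)

```text
clock: 12.82
eef_pos: [483.0, -72.7, 239.9]
tcp_rot: [-3.142, -0.0, -0.257]
contact_force: [-0.2, 0.9, -3.4]
opening: 0.268
```

Emit:
arm_command(
  targets=[
    [0.0004,0.0005,0,0,0,-0.002],
    [0.0004,0.0005,0,0,0,-0.002],
  ],
)

```text
clock: 12.98
eef_pos: [483.5, -73.9, 239.9]
tcp_rot: [-3.141, -0.0, -0.253]
contact_force: [0.9, 0.8, -2.1]
opening: 0.267
```

```bash
python3 st.py
```

```text
t 12.98 tcp [483.5 -73.9 239.9] yaw -0.2535 F [ 0.89  0.8  -2.07] pull 0.94 tq [ 0.35 -0.15 -0.08] phi 0.1251 rad 193.4 op 0.267
```

Emit:
arm_command(
  targets=[
    [0.0004,0.0005,0,0,0,-0.002],
    [0.0004,0.0005,0,0,0,-0.002],
  ],
)

```text
clock: 13.15
eef_pos: [484.1, -74.7, 239.9]
tcp_rot: [-3.141, -0.0, -0.25]
contact_force: [1.2, 4.9, -2.7]
opening: 0.27
```

Emit:
arm_command(
  targets=[
    [0.0004,0.0005,0,0,0,-0.002],
    [0.0004,0.0005,0,0,0,-0.002],
  ],
)

```text
clock: 13.32
eef_pos: [484.7, -75.5, 239.8]
tcp_rot: [-3.14, 0.0, -0.246]
contact_force: [1.9, 7.3, -4.6]
opening: 0.271
```

Emit:
arm_command(
  targets=[
    [0.0004,0.0005,0,0,0,-0.002],
    [0.0004,0.0005,0,0,0,-0.002],
  ],
)

```text
clock: 13.48
eef_pos: [485.2, -76.8, 239.8]
tcp_rot: [-3.14, -0.0, -0.242]
contact_force: [3.2, 5.1, -3.8]
opening: 0.268
```

```bash
python3 st.py n
```

```text
t 13.48 tcp [485.2 -76.8 239.8] yaw -0.2417 F [ 3.23  5.07 -3.85] pull 5.54 tq [ 0.77 -0.32 -0.15] phi 0.1128 rad 193.6 op 0.268
```

View pics/n1.png

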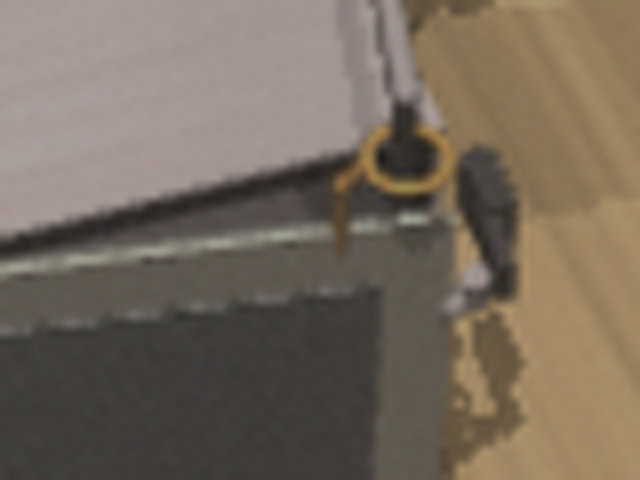

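View pics/n2.png

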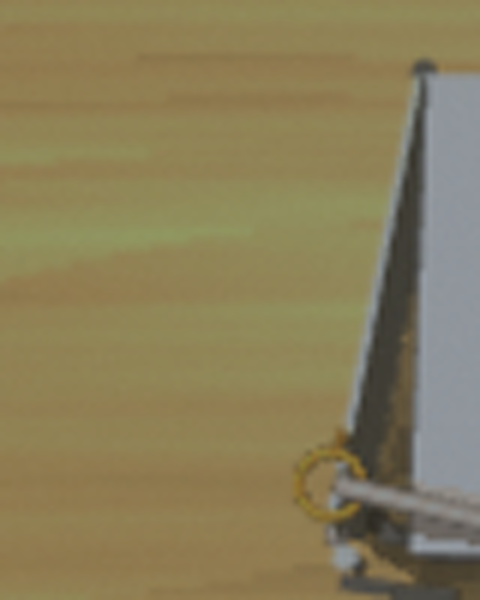

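Emit:
arm_command(
  targets=[
    [0.0004,0.0005,0,0,0,-0.002],
  ],
)

```text
clock: 13.67
eef_pos: [485.5, -77.4, 239.9]
tcp_rot: [-3.14, -0.0, -0.24]
contact_force: [2.9, 5.4, -3.7]
opening: 0.268
```

Emit:
arm_command(
  targets=[
    [0.0004,0.0005,0,0,0,-0.002],
  ],
)

```text
clock: 13.75
eef_pos: [485.8, -78.0, 239.9]
tcp_rot: [-3.141, -0.0, -0.238]
contact_force: [2.0, 4.7, -3.2]
opening: 0.271
```

```bash
python3 st.py
```

```text
t 13.75 tcp [485.8 -78.  239.9] yaw -0.2376 F [ 1.95  4.74 -3.16] pull 4.99 tq [ 0.64 -0.31 -0.14] phi 0.1071 rad 193.6 op 0.271
```

Emit:
arm_command(
  targets=[
    [0.0004,0.0005,0,0,0,-0.002],
  ],
)

```text
clock: 13.83
eef_pos: [486.0, -78.7, 239.9]
tcp_rot: [-3.141, -0.0, -0.236]
contact_force: [2.1, 4.7, -4.1]
opening: 0.268
```

Emit:
arm_command(
  targets=[
    [0.0004,0.0005,0,0,0,-0.002],
  ],
)

```text
clock: 13.92
eef_pos: [486.3, -79.4, 239.9]
tcp_rot: [-3.141, -0.0, -0.234]
contact_force: [2.5, 4.0, -3.8]
opening: 0.268
```

Emit:
arm_command(
  targets=[
    [0.0004,0.0005,0,0,0,-0.002],
  ],
)

```text
clock: 14.0
eef_pos: [486.6, -80.2, 239.9]
tcp_rot: [-3.141, -0.0, -0.232]
contact_force: [1.5, 3.2, -3.6]
opening: 0.267
```

```bash
python3 st.py o
```

```text
t 14.0 tcp [486.6 -80.2 239.9] yaw -0.2316 F [ 1.55  3.19 -3.62] pull 3.39 tq [ 0.51 -0.37 -0.19] phi 0.0974 rad 193.7 op 0.267
```

View pics/o1.png

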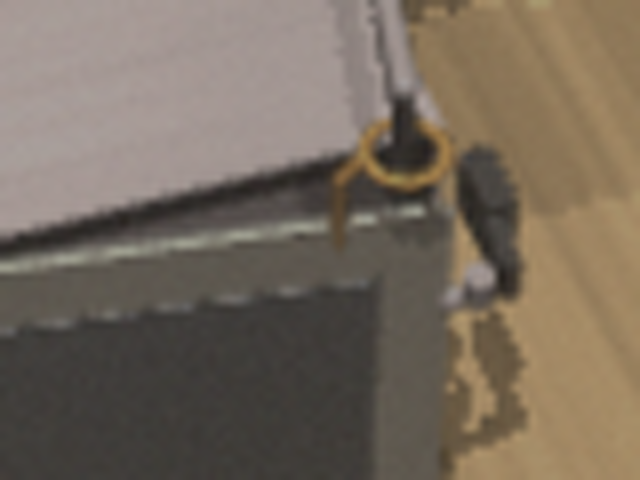

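Emit:
arm_command(
  targets=[
    [0.0004,0.0005,0,0,0,-0.002],
  ],
)

```text
clock: 14.18
eef_pos: [486.7, -80.9, 239.9]
tcp_rot: [-3.142, -0.0, -0.23]
contact_force: [1.7, 3.7, -3.8]
opening: 0.267
```

Emit:
arm_command(
  targets=[
    [0.0004,0.0005,0,0,0,-0.002],
  ],
)

```text
clock: 14.27
eef_pos: [487.0, -81.6, 240.0]
tcp_rot: [3.141, -0.0, -0.228]
contact_force: [1.9, 2.3, -2.6]
opening: 0.269
```

```bash
python3 st.py
```

```text
t 14.27 tcp [487.  -81.6 240. ] yaw -0.2275 F [ 1.92  2.32 -2.58] pull 2.57 tq [ 0.39 -0.26 -0.29] phi 0.091 rad 193.9 op 0.269
```

Emit:
arm_command(
  targets=[
    [0.0004,0.0005,0,0,0,-0.002],
  ],
)

```text
clock: 14.35
eef_pos: [487.3, -82.2, 239.9]
tcp_rot: [3.141, -0.0, -0.225]
contact_force: [1.3, 1.8, -3.2]
opening: 0.268
```

Emit:
arm_command(
  targets=[
    [0.0004,0.0005,0,0,0,-0.002],
  ],
)

```text
clock: 14.43
eef_pos: [487.6, -82.8, 240.0]
tcp_rot: [3.141, -0.0, -0.223]
contact_force: [1.6, 1.7, -3.0]
opening: 0.264
```

```bash
python3 st.py
```

```text
t 14.43 tcp [487.6 -82.8 240. ] yaw -0.2235 F [ 1.64  1.68 -3.03] pull 1.89 tq [ 0.25 -0.33 -0.32] phi 0.0854 rad 194.0 op 0.264
```

Emit:
arm_command(
  targets=[
    [0.0004,0.0005,0,0,0,-0.002],
  ],
)

```text
clock: 14.52
eef_pos: [487.8, -83.4, 239.9]
tcp_rot: [3.141, -0.0, -0.221]
contact_force: [1.3, 1.0, -3.0]
opening: 0.268
```

Emit:
arm_command(
  targets=[
    [0.0004,0.0005,0,0,0,-0.002],
  ],
)

```text
clock: 14.6
eef_pos: [488.0, -84.0, 239.9]
tcp_rot: [3.141, 0.0, -0.219]
contact_force: [0.4, 1.5, -2.1]
opening: 0.267
```

```bash
python3 st.py p
```

```text
t 14.6 tcp [488.  -84.  239.9] yaw -0.2194 F [ 0.43  1.51 -2.05] pull 1.56 tq [ 0.18 -0.24 -0.27] phi 0.0799 rad 194.2 op 0.267
```

View pics/p1.png

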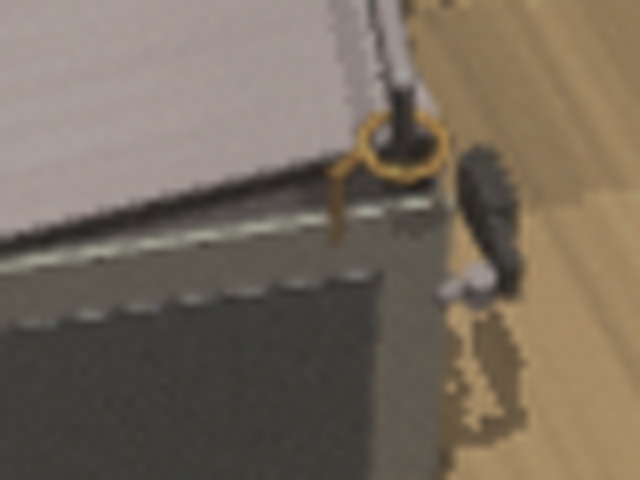

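View pics/p2.png

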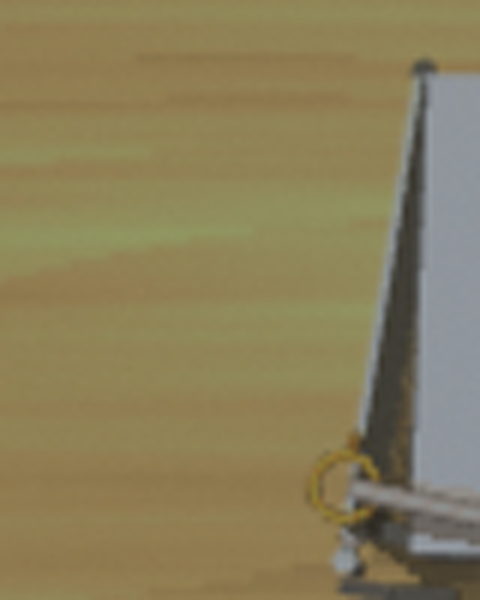

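Emit:
arm_command(
  targets=[
    [0.0004,0.0005,0,0,0,-0.002],
  ],
)

```text
clock: 14.78
eef_pos: [488.1, -84.4, 239.8]
tcp_rot: [3.141, 0.0, -0.218]
contact_force: [0.5, -0.2, -1.8]
opening: 0.268
```

Emit:
arm_command(
  targets=[
    [0.0004,0.0005,0,0,0,-0.002],
  ],
)

```text
clock: 14.87
eef_pos: [488.4, -85.0, 239.8]
tcp_rot: [3.141, 0.0, -0.215]
contact_force: [1.2, 0.2, -2.7]
opening: 0.265
```

```bash
python3 st.py
```

```text
t 14.87 tcp [488.4 -85.  239.8] yaw -0.2152 F [ 1.22  0.24 -2.73] pull 0.39 tq [ 0.08 -0.07 -0.1 ] phi 0.0754 rad 194.5 op 0.265
```

Emit:
arm_command(
  targets=[
    [0.0004,0.0005,0,0,0,-0.002],
  ],
)

```text
clock: 14.95
eef_pos: [488.6, -85.6, 239.8]
tcp_rot: [3.141, 0.001, -0.213]
contact_force: [-0.0, 0.6, -1.8]
opening: 0.267
```

Emit:
arm_command(
  targets=[
    [0.0004,0.0005,0,0,0,-0.002],
  ],
)

```text
clock: 15.03
eef_pos: [488.9, -86.2, 239.8]
tcp_rot: [3.141, 0.001, -0.211]
contact_force: [-0.3, 0.2, -2.5]
opening: 0.265
```

```bash
python3 st.py
```

```text
t 15.03 tcp [488.9 -86.2 239.8] yaw -0.2111 F [-0.33  0.19 -2.48] pull 0.15 tq [0.08 0.03 0.  ] phi 0.0701 rad 194.7 op 0.265
```

Emit:
arm_command(
  targets=[
    [0.0004,0.0005,0,0,0,-0.002],
  ],
)

```text
clock: 15.12
eef_pos: [489.2, -86.6, 239.8]
tcp_rot: [-3.142, 0.001, -0.209]
contact_force: [-0.1, 1.7, -3.0]
opening: 0.271
```

Emit:
arm_command(
  targets=[
    [0.0004,0.0005,0,0,0,-0.002],
  ],
)

```text
clock: 15.2
eef_pos: [489.6, -86.9, 239.8]
tcp_rot: [-3.141, 0.0, -0.207]
contact_force: [0.3, 4.2, -3.1]
opening: 0.262
```

```bash
python3 st.py q
```

```text
t 15.2 tcp [489.6 -86.9 239.8] yaw -0.2074 F [ 0.27  4.17 -3.15] pull 4.18 tq [ 0.59 -0.09  0.08] phi 0.0673 rad 194.6 op 0.262
```

View pics/q1.png

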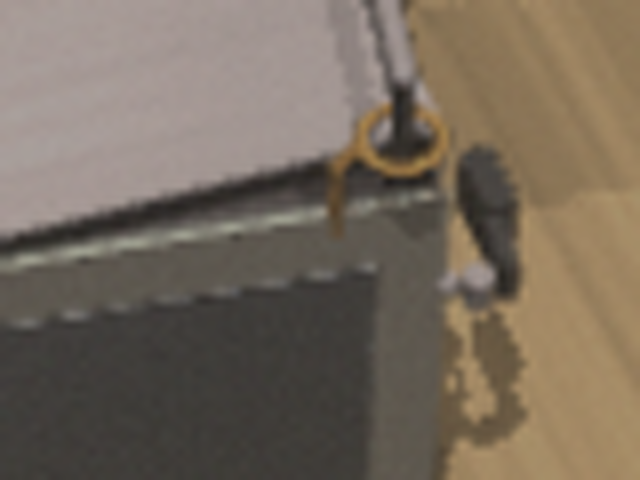

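View pics/q2.png

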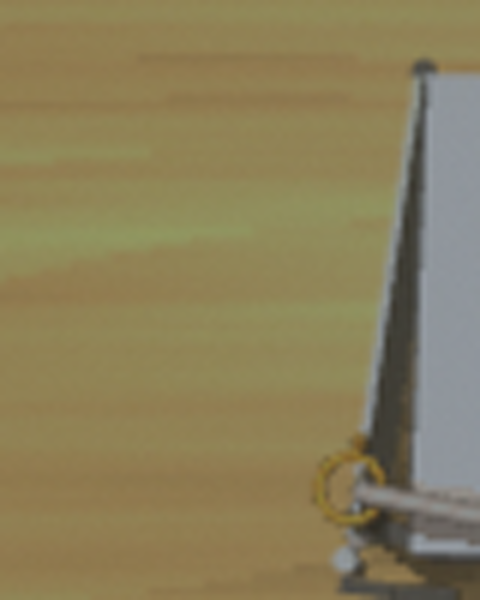

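Emit:
arm_command(
  targets=[
    [0.0001,0.0003,0,0,0,-0.001],
  ],
)

```text
clock: 15.38
eef_pos: [489.7, -87.1, 239.8]
tcp_rot: [-3.141, 0.0, -0.207]
contact_force: [0.5, 5.6, -3.1]
opening: 0.269
```

Emit:
arm_command(
  targets=[
    [0,0,0,0,0,0],
  ],
)

```text
clock: 15.47
eef_pos: [489.7, -87.1, 239.8]
tcp_rot: [-3.141, 0.0, -0.206]
contact_force: [1.8, 5.7, -2.8]
opening: 0.268
```

```bash
python3 st.py
```

```text
t 15.47 tcp [489.7 -87.1 239.8] yaw -0.2065 F [ 1.79  5.67 -2.8 ] pull 5.85 tq [ 0.69 -0.11  0.07] phi 0.0665 rad 194.6 op 0.268
```

Emit:
arm_command(
  targets=[
    [0,-0.001,0,0,0,0],
    [-0.0001,-0.001,0,0,0,0],
    [-0.0001,-0.001,0,0,0,0],
    [-0.0001,-0.001,0,0,0,0],
    [-0.0001,-0.001,0,0,0,0],
    [-0.0001,-0.001,0,0,0,0],
    [0,-0.001,0,0,0,0],
    [0,0,0,0,0,0],
    [0,0,0,0,0,0],
  ],
)

```text
clock: 16.22
eef_pos: [490.7, -80.5, 239.9]
tcp_rot: [3.142, 0.0, -0.206]
contact_force: [-0.3, -0.3, -1.7]
opening: 0.271
```

```bash
python3 st.py s
```

```text
t 16.22 tcp [490.7 -80.5 239.9] yaw -0.2065 F [-0.33 -0.33 -1.65] pull -0.38 tq [-0.11 -0.04  0.01] phi 0.1008 rad 194.6 op 0.271
```

View pics/s1.png

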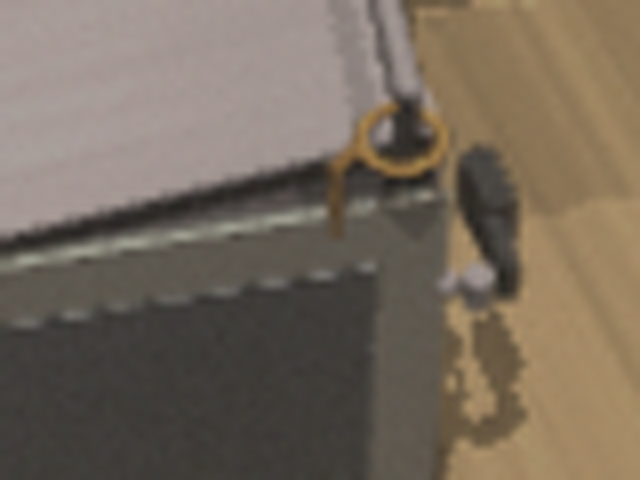

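View pics/s2.png

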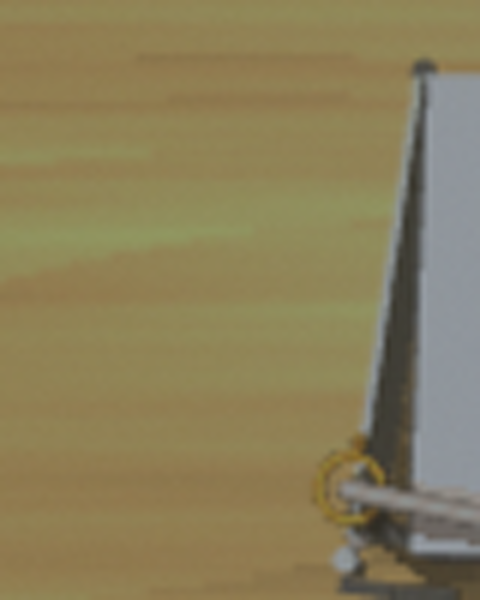

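The catch holds: with the pull force at zero, the ring has not moved from side crop (400,138) and top crop (349,487). Next I lift the pin out.

Emit:
arm_command(
  targets=[
    [0,0,-0.004,0,0,0],
    [0,0,-0.006,0,0,0],
    [0,0,-0.006,0,0,0],
    [0,0,-0.006,0,0,0],
    [0,0,-0.006,0,0,0],
    [0,0,-0.008,0,0,0],
    [0,0,-0.01,0,0,0],
    [0,0,-0.014,0,0,0],
    [0,0,0,0,0,0],
    [0,0,0,0,0,0],
  ],
)

```text
clock: 17.15
eef_pos: [491.2, -80.6, 300.8]
tcp_rot: [-3.142, -0.002, -0.207]
contact_force: [0.1, -0.7, -3.1]
opening: 0.268
```

```bash
python3 st.py u; python3 - <<'E'
from h import *
print(plan([490.7,-80.5,300],-.2065,[493.1,-373.0,300],-.912,20))
E
```

```text
t 17.15 tcp [491.2 -80.6 300.8] yaw -0.2067 F [ 0.09 -0.73 -3.11] pull -0.71 tq [-0.02  0.02  0.  ] phi 0.1005 rad 194.0 op 0.268
(array([0.0078 , 0.01273, 0.     ]), 0.0353)
```

View pics/u1.png

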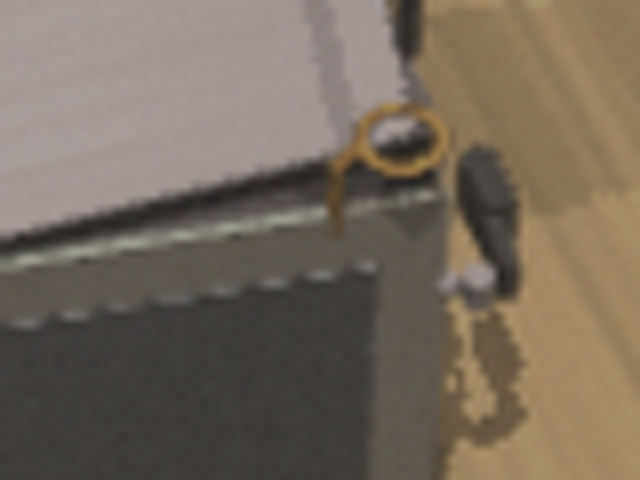

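View pics/u2.png

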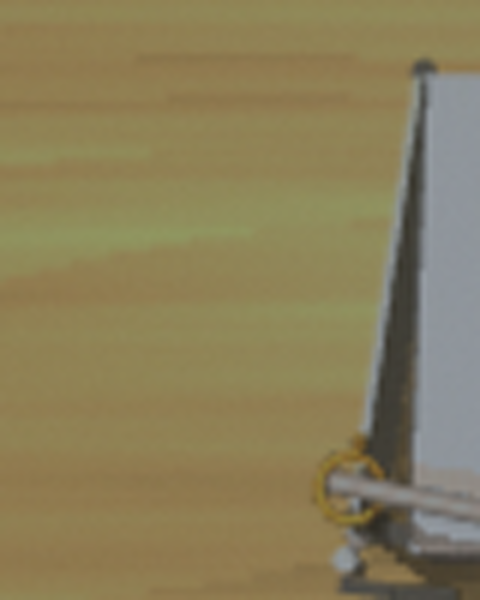

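Emit:
arm_command(
  targets=[
    [0.0078,0.0127,0,0,0,0.0353],
    [0.0078,0.0127,0,0,0,0.0353],
    [0.0078,0.0127,0,0,0,0.0353],
    [0.0078,0.0127,0,0,0,0.0353],
    [0.0078,0.0127,0,0,0,0.0353],
    [0.0078,0.0127,0,0,0,0.0353],
    [0.0078,0.0127,0,0,0,0.0353],
    [0.0078,0.0127,0,0,0,0.0353],
    [0.0078,0.0127,0,0,0,0.0353],
    [0.0078,0.0127,0,0,0,0.0353],
    [0.0078,0.0127,0,0,0,0.0353],
    [0.0078,0.0127,0,0,0,0.0353],
    [0.0078,0.0127,0,0,0,0.0353],
    [0.0078,0.0127,0,0,0,0.0353],
    [0.0078,0.0127,0,0,0,0.0353],
    [0.0078,0.0127,0,0,0,0.0353],
    [0.0078,0.0127,0,0,0,0.0353],
    [0.0078,0.0127,0,0,0,0.0353],
    [0.0078,0.0127,0,0,0,0.0353],
    [0.0078,0.0127,0,0,0,0.0353],
  ],
)

```text
clock: 18.92
eef_pos: [492.8, -373.8, 299.9]
tcp_rot: [-3.142, 0.0, -0.916]
contact_force: [-0.1, 0.0, -2.2]
opening: 0.267
```

Emit:
arm_command(
  targets=[
    [0,0,0,0,0,0],
    [0,0,0,0,0,0],
    [0,0,0,0,0,0],
  ],
)

```text
clock: 19.17
eef_pos: [493.1, -372.4, 299.8]
tcp_rot: [-3.141, 0.0, -0.913]
contact_force: [-0.4, 0.9, -1.5]
opening: 0.273
```

```bash
python3 - <<'E'
from rig import r
from h import *
import st
for n in("wrist","side","top"): save(r.grab_frame(n),"v_"+n)
st.st()
E
```

```text
t 19.32 tcp [ 493.5 -371.9  299.9] yaw -0.9118 F [ 0.18  0.54 -2.21] pull -0.06 tq [-0.02  0.02 -0.01] phi 4.869 rad 342.0 op 0.267
```

View pics/v_wrist.png

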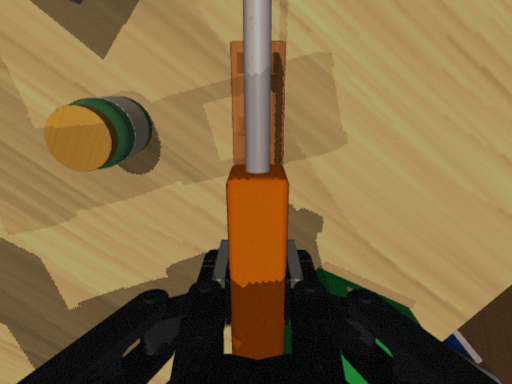

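View pics/v_side.png

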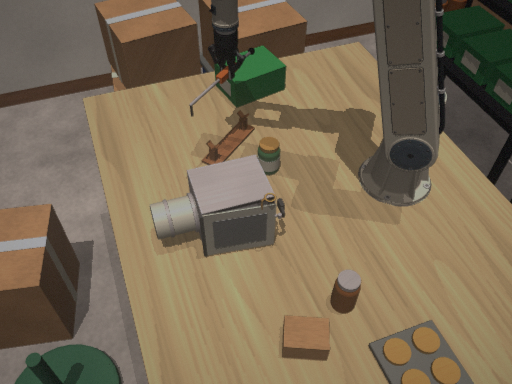

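Emit:
arm_command(
  targets=[
    [0,0,0.015,0,0,0],
    [0,0,0.03,0,0,0],
    [0,0,0.03,0,0,0],
    [0,0,0.03,0,0,0],
    [0,0,0.03,0,0,0],
    [0,0,0.03,0,0,0],
    [0,0,0.02,0,0,0],
    [0,0,0.01,0,0,0],
    [0,0,0.01,0,0,0],
    [0,0,0.01,0,0,0],
    [0,0,0.01,0,0,0],
    [0,0,0.008,0,0,0],
    [0,0,0,0,0,0],
    [0,0,0,0,0,0],
  ],
)

```text
clock: 20.48
eef_pos: [493.3, -372.5, 66.9]
tcp_rot: [3.142, 0.0, -0.913]
contact_force: [-0.7, -0.7, -2.2]
opening: 0.269
```

```bash
python3 - <<'E'
from rig import r
from h import *
import st
for n in("wrist","side","top"): save(r.grab_frame(n),"w_"+n)
st.st()
crop("w_side",170,80,270,170,6,"w1"); crop("w_top",340,140,440,240,6,"w2")
E
```

```text
t 20.63 tcp [ 493.7 -372.8   67.6] yaw -0.9126 F [-0.66  0.01 -2.17] pull 0.65 tq [ 0.   -0.01  0.  ] phi 4.8673 rad 342.9 op 0.274
```

View pics/w1.png

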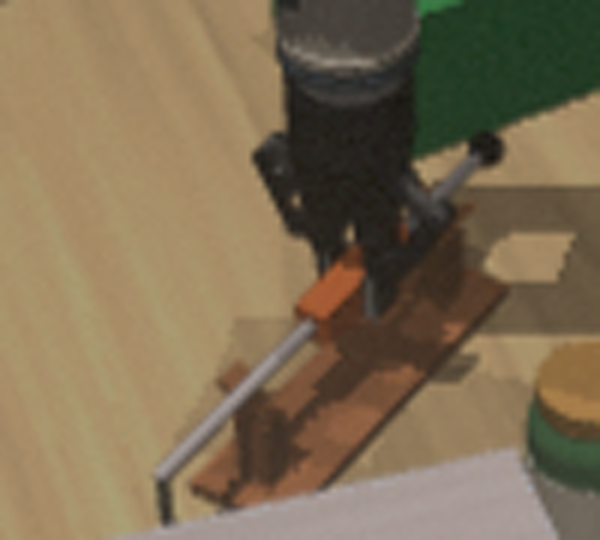

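View pics/w_wrist.png

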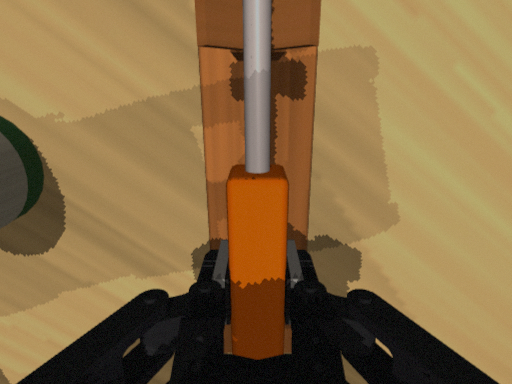

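Emit:
arm_command(
  targets=[
    [0,0,0.004,0,0,0],
    [0,0,0.004,0,0,0],
    [0,0,0.002,0,0,0],
    [0,0,0.001,0,0,0],
    [0,0,0,0,0,0],
  ],
)

```text
clock: 21.05
eef_pos: [493.3, -372.5, 55.7]
tcp_rot: [3.142, 0.0, -0.913]
contact_force: [-1.0, 0.1, -2.1]
opening: 0.27
```

```bash
python3 st.py
```

```text
t 21.05 tcp [ 493.3 -372.5   55.7] yaw -0.9126 F [-1.03  0.1  -2.14] pull 1.03 tq [-0.05 -0.01  0.01] phi 4.8688 rad 342.7 op 0.27
```

Emit:
arm_command(
  targets=[
    [0,0,0.0005,0,0,0],
    [0,0,0.0005,0,0,0],
    [0,0,0.0005,0,0,0],
    [0,0,0,0,0,0],
  ],
)

```text
clock: 21.38
eef_pos: [493.6, -372.7, 55.1]
tcp_rot: [-3.141, -0.001, -0.912]
contact_force: [-0.8, -0.6, 3.8]
opening: 0.267
```

```bash
python3 st.py
```

```text
t 21.38 tcp [ 493.6 -372.7   55.1] yaw -0.9124 F [-0.83 -0.58  3.83] pull 0.69 tq [0.03 0.16 0.07] phi 4.8678 rad 342.8 op 0.267
```

Emit:
arm_command(
  targets=[
    [0,0,0,0,0,0],
    [0,0,0,0,0,0],
    [0,0,0,0,0,0],
    [0,0,0,0,0,0],
    [0,0,0,0,0,0],
    [0,0,0,0,0,0],
  ],
  fingers=0.065,
  squeeze=20,
)

```text
clock: 21.88
eef_pos: [493.3, -372.4, 54.3]
tcp_rot: [-3.142, 0.0, -0.913]
contact_force: [0.2, -0.4, 0.4]
opening: 0.761
```

```bash
python3 - <<'E'
from rig import r
from h import *
import st
save(r.grab_frame("wrist"),"x_wrist"); st.st()
E
```

```text
t 21.93 tcp [ 493.2 -372.4   54.3] yaw -0.9126 F [-0.22  0.43 -0.43] pull 0.31 tq [-0.03  0.08 -0.01] phi 4.8689 rad 342.6 op 0.762
```

View pics/x_wrist.png

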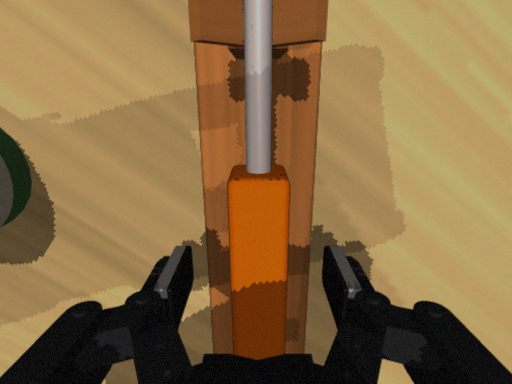

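The pole is released and centred between the open fingers (handle 229–289 px, fingers 190/324). I'm retreating straight up.

Emit:
arm_command(
  targets=[
    [0,0,-0.005,0,0,0],
    [0,0,-0.01,0,0,0],
    [0,0,-0.02,0,0,0],
    [0,0,-0.03,0,0,0],
    [0,0,-0.03,0,0,0],
    [0,0,-0.03,0,0,0],
    [0,0,-0.03,0,0,0],
    [0,0,-0.02,0,0,0],
    [0,0,0,0,0,0],
    [0,0,0,0,0,0],
    [0,0,0,0,0,0],
  ],
)

```text
clock: 22.85
eef_pos: [492.9, -372.1, 229.3]
tcp_rot: [3.141, 0.0, -0.913]
contact_force: [0.1, -0.0, -0.7]
opening: 0.764
```

```bash
python3 - <<'E'
from rig import r
from h import *
import st
for n in("wrist","side","top"): save(r.grab_frame(n),"y_"+n)
st.st()
crop("y_side",185,95,285,175,6,"y1"); crop("y_top",160,80,320,230,4,"y2")
E
```

```text
t 23.0 tcp [ 492.6 -372.   228.1] yaw -0.9127 F [ 0.3  -0.12  0.04] pull -0.32 tq [ 0.02 -0.03 -0.02] phi 4.8709 rad 342.3 op 0.763
```

View pics/y1.png

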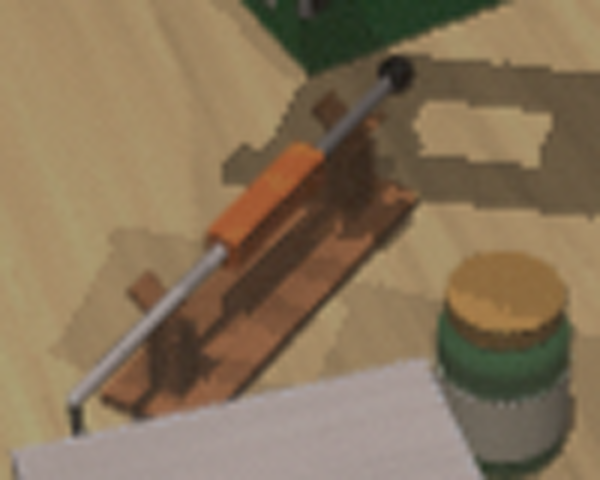

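View pics/y2.png

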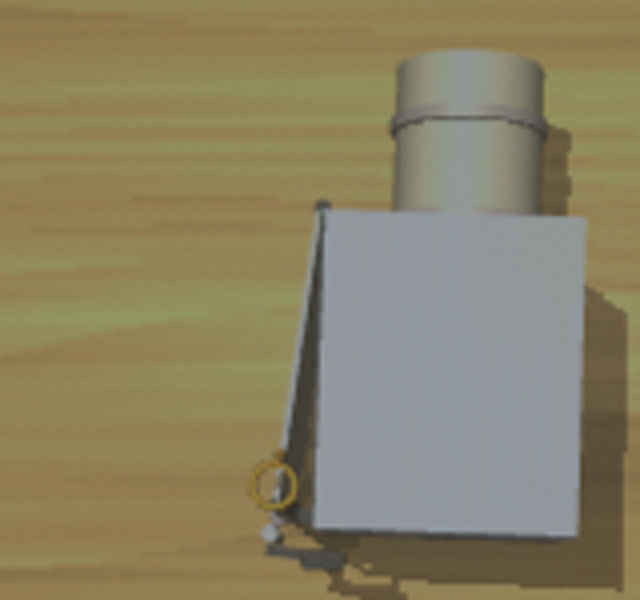

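View pics/y_side.png

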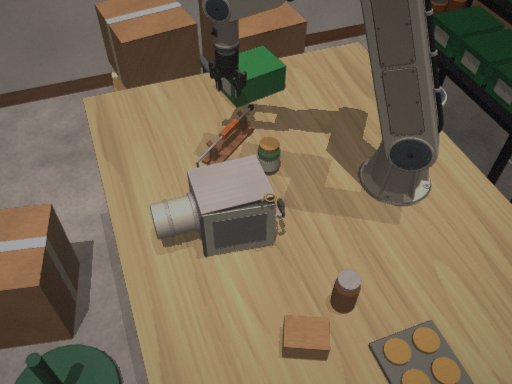

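View pics/y_wrist.png

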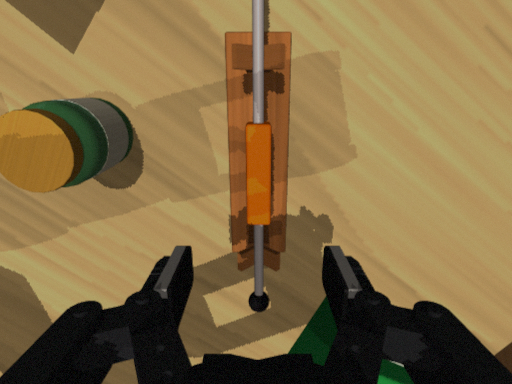

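```bash
python3 - <<'E'
from rig import r
print(r.sign_off())
E
```

```text
the job is handed in; nothing more can be done
None
```

The flap is shut and held by its catch, and the pole is back in its rest with the pin down. I handed the job in at about 23 s.

**Closing:** I dropped the pin into the ring and pulled the flap along its arc, slowing to about 6 mm/s near the catch. The pull peaked at about 7.4 N at the roller and fell to about 0. It then rose steeply to 5.9 N at the rubber stop, with the flap about 0.1 rad open, and I stopped there. This stayed below the 12 N that bends the ring, and the gripper stayed well clear of the flap.

**Checks:**
- **Flap:** the ring kept the same place in both cameras after I took the pull off, after I lifted the pin out, and at the end.
- **Pole:** in the side view its ball and hook end are at the same pixels as at the start. The force on the gripper after release was about 0.
- **Jars and carton:** they look unmoved in the side view. I judged this by eye and did not measure it.

**Disagreements:**
- The top and wrist cameras differed by about 3 mm on where the handle was. I went between the two values, and the grasp was centred.
- During the pull a sideways force of up to 2 N showed the pin was slightly off the ring's arc. I shifted it about 2 mm towards the hinge, which removed most of it. It came back to 2–3 N for a moment at the roller, then faded.
- The pull took about 10 mm after its peak to rise again, against the roughly 4 mm described. Part of that may be the pin's slack in the ring.

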